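Finish a priming round at the paint workshop table

TASK

Finish the priming round: hang every aluminium capping astride the bar of the drying rack, so that it rests on the bar with a leg on each side, and turn the lock ring of the primer tub clockwise until its pointer is at the locked mark. Rinse the brush by dipping its bristle tip into the open rinse pot, well below the rim, and afterwards lay it flat in the middle of the black tray, along the tray. Keep the rinse pot standing and leave the tape rolls, jars, sanding block and filling knife where they are.

Things in the scene. Friction and masses are not known exactly. Their poses are not given: they have to be found in the camera images.
- bar_mid (a point): middle of the top face of the drying rack's horizontal bar: a wooden batten on edge, 30 mm wide and 45 mm high with a flat top, 360 mm long between two end posts (their ball tops reach 15 mm above the bar's top), its top 155 mm above the table. y axis along the bar, z up, x level across the bar. The rack is fixed; its place and yaw vary.
- capping1: one of 3 to 5 identical bare aluminium cappings, an upside-down U of 4 mm sheet: two upright legs, outer faces 50 mm apart along its x, inside gap 42 mm, and a flat top; 50 mm long along y, open-ended, 70 mm tall, 120 g. A drip lip, 4 mm thick, turns 8 mm outward at the foot of each leg. Origin: middle of its underside, between the feet; z up when it stands.
- capping2: one of 3 to 5 identical bare aluminium cappings, an upside-down U of 4 mm sheet: two upright legs, outer faces 50 mm apart along its x, inside gap 42 mm, and a flat top; 50 mm long along y, open-ended, 70 mm tall, 120 g. A drip lip, 4 mm thick, turns 8 mm outward at the foot of each leg. Origin: middle of its underside, between the feet; z up when it stands.
- capping3: one of 3 to 5 identical bare aluminium cappings, an upside-down U of 4 mm sheet: two upright legs, outer faces 50 mm apart along its x, inside gap 42 mm, and a flat top; 50 mm long along y, open-ended, 70 mm tall, 120 g. A drip lip, 4 mm thick, turns 8 mm outward at the foot of each leg. Origin: middle of its underside, between the feet; z up when it stands.
- capping4: one of 3 to 5 identical bare aluminium cappings, an upside-down U of 4 mm sheet: two upright legs, outer faces 50 mm apart along its x, inside gap 42 mm, and a flat top; 50 mm long along y, open-ended, 70 mm tall, 120 g. A drip lip, 4 mm thick, turns 8 mm outward at the foot of each leg. Origin: middle of its underside, between the feet; z up when it stands.
- capping5: one of 3 to 5 identical bare aluminium cappings, an upside-down U of 4 mm sheet: two upright legs, outer faces 50 mm apart along its x, inside gap 42 mm, and a flat top; 50 mm long along y, open-ended, 70 mm tall, 120 g. A drip lip, 4 mm thick, turns 8 mm outward at the foot of each leg. Origin: middle of its underside, between the feet; z up when it stands.
- capping1_crown (a point): middle of the underside of the flat top of capping1, 66 mm above its origin (the face that rests on the bar)
- capping2_crown (a point): middle of the underside of the flat top of capping2, 66 mm above its origin (the face that rests on the bar)
- capping3_crown (a point): middle of the underside of the flat top of capping3, 66 mm above its origin (the face that rests on the bar)
- capping4_crown (a point): middle of the underside of the flat top of capping4, 66 mm above its origin (the face that rests on the bar)
- capping5_crown (a point): middle of the underside of the flat top of capping5, 66 mm above its origin (the face that rests on the bar)
- tub: white round primer tub, fixed to the table, rim flange 112 mm in diameter at 80 mm height. Origin at the middle of its underside; the black locked mark is a small rib on the flange 49 mm from the axis, 86 degrees clockwise (seen from above) from the tub's -x direction.
- ring_grip (a point): top middle of the upright grip bar on the tub's lock ring, 116 mm above the table, on the vertical turning axis. The grip bar is 70 mm long along this point's x axis, 16 mm wide along y, and stands 26 mm above the grey ring (84 mm diameter, its top at 90 mm). A black pointer marks the -x end of the bar.
- lockring (a joint): turn of the lock ring in rad, growing clockwise seen from above; 0: the pointer looks to the tub's -x; 1.5: the pointer is at the locked mark; stops at -0.1 and 2.0. Stiff turning (0.12 N m), stays where it is left.
- rinsepot: white open round rinse pot, loose, 450 g, 70 mm tall, mouth 106 mm outside and 98 mm inside diameter, wall 4 mm, floor 6 mm thick. Origin at the middle of its underside.
- brush: flat paint brush 185 mm long lying along its x axis, bristles to +x: wooden handle 22 mm wide and 16 mm thick from x = -90 to +20 mm, then steel ferrule and dark bristles 34 mm wide and 14 to 16 mm thick. Rigid, 80 g, balances within 10 mm of the origin. Origin at the middle of its underside: axis 8 mm above it.
- brush_tip (a point): end of the brush's bristles, 95 mm ahead of the brush's origin and 8 mm above its underside
- tray: black open tray, fixed, 250 mm long (x) by 140 mm wide (y), walls 25 mm high and 5 mm thick, floor 5 mm thick. Origin at the middle of its underside.
- tape1: roll of tape lying flat, 80 mm diameter, 24 mm high; leave alone
- tape2: roll of tape lying flat, 80 mm diameter, 24 mm high; leave alone
- jar1: closed white jar, 60 mm diameter, 85 mm tall; leave alone
- jar2: closed white jar, 60 mm diameter, 85 mm tall; leave alone
- sanding_block: cork sanding block 65 x 110 x 30 mm; leave alone
- filling_knife: filling knife lying on the table behind the rack; leave alone
Not all that is in view belongs to the job. What is meant by the rinsepot is not pink, and is the smaller of those in its own colour. What is shaped like the capping4 but pink is not meant.

How it is judged (in metres and radians):
On the way:
1. the brush's tip is dipped into the rinse pot, at least 12 mm below the rim (z of brush_tip in the frame of rinsepot between 0 and 0.058 m and horizontal distance between brush_tip and rinsepot below 0.047 m), for 0.2 s.
At the end, for the whole second after the job is handed in: Cappings astride the bar: crown within 16 mm across, 165 along and -6 to 10 above bar_mid, tilt and yaw within 0.35 rad. Lock ring 1.5 +-0.14 rad. Brush in the tray, level within 0.08 and along it within 0.45 rad, 35 mm along and 55 mm across of its middle. Rinse pot upright (x of capping1_crown in the frame of bar_mid between -0.016 and 0.016 m and y of capping1_crown in the frame of bar_mid between -0.165 and 0.165 m and z of capping1_crown in the frame of bar_mid between -0.006 and 0.01 m and angle between each of capping1, capping2, capping3, capping4, capping5's own z axis and vertical below 0.35 rad and angle between the y axis of each of capping1, capping2, capping3, capping4, capping5 and the y axis of bar_mid, either way round below 0.35 rad and linear speed of each of capping1, capping2, capping3, capping4, capping5 below 0.05 m/s and x of capping2_crown in the frame of bar_mid between -0.016 and 0.016 m and y of capping2_crown in the frame of bar_mid between -0.165 and 0.165 m and z of capping2_crown in the frame of bar_mid between -0.006 and 0.01 m and x of capping3_crown in the frame of bar_mid between -0.016 and 0.016 m and y of capping3_crown in the frame of bar_mid between -0.165 and 0.165 m and z of capping3_crown in the frame of bar_mid between -0.006 and 0.01 m and x of capping4_crown in the frame of bar_mid between -0.016 and 0.016 m and y of capping4_crown in the frame of bar_mid between -0.165 and 0.165 m and z of capping4_crown in the frame of bar_mid between -0.006 and 0.01 m and x of capping5_crown in the frame of bar_mid between -0.016 and 0.016 m and y of capping5_crown in the frame of bar_mid between -0.165 and 0.165 m and z of capping5_crown in the frame of bar_mid between -0.006 and 0.01 m and value of joint lockring between 1.36 and 1.64 rad and x of brush in the frame of tray between -0.035 and 0.035 m and y of brush in the frame of tray between -0.055 and 0.055 m and z of brush in the frame of tray between 0 and 0.028 m and angle between brush's own x axis and vertical between 1.49 and 1.65 rad and angle between the x axis of brush and the x axis of tray, either way round below 0.45 rad and linear speed of brush below 0.03 m/s and angle between rinsepot's own z axis and vertical below 0.1 rad); the robot touches nothing.
It fails at once if the rinse pot is tipped over (angle between rinsepot's own z axis and vertical above 0.6 rad).
It fails at once if a tape roll, jar, sanding block or filling knife is shoved more than 60 mm (distance of any of tape1, tape2, jar1, jar2, sanding_block, filling_knife from where it was at the start of the episode above 0.06 m).
Of capping1, capping2, capping3, capping4, capping5 only 3 to 5 are there at a start; the rules pass over those that are not, and their reading is None.
At some moment in a run one of capping1, capping2, capping3, capping4, capping5, brush may be knocked a few centimetres aside while the robot is not near it.
It also fails if it takes over 210 s, if anything falls off the work surface, if the arm or the gripper's body presses on something with over 40 N, if the wrist force passes 120 N, or if a joint passes its speed limit or range.

ROBOT

A 7-joint arm with a two-finger parallel gripper is mounted at the origin on the work surface. World frame = base frame: x ahead of the robot, y to its left, z up, the work surface at z = 0. Lengths are in mm, angles in rad, forces in N, time in s.
With the tool pointing down it reaches from about 400 to 850 mm from the base axis. Payload 6.9 kg.
Tool frame: the origin (TCP) lies where the fingers leave the gripper's body, on its centre line; the fingertips stand tip_extent ahead of it and the grasp point (between the pads) lies 54 mm ahead of it (tip_extent is the distance from the TCP to the fingertips, in mm); z points along the fingers, y is the direction in which the jaws open and shut (so a half turn about z gives the same grasp; the last joint's range is limited). The gripper opens to 85 mm and grips with 20 to 120 N. Pads are 22 mm wide; open, the fingers measure 114 mm over their backs; the gripper's body (76 mm by 85 mm) begins 54 mm behind the grasp point. The pads swing forward as they close: fully open they stand 13 mm farther back than shut.
Start: joints at [-1.095, 0.507, -0.238, 1.5, 0.126, 1.149, -0.155], TCP at [225.912, 582.733, 303.875] pointing down, gripper open.
Joint ranges: [-3.08, 3.08], [-0.24, 2.05], [-1.43, 1.35], [0, 2.5], [-1.52, 4.66], [0.17, 1.96], [-2.89, 2.89]. Speed limits (rad/s): [2.39, 2.39, 3.14, 3.14, 3.14, 3.14, 3.14].

INTERFACE

Orientations are given as a unit quaternion [x, y, z, w].
In Python, from plant import * gives the robot as it stands. The module is installed in compiled form; this text tells all that it offers.
- The arm moves only by the tool send_rows, never from a script. Its argument "steps" is one flat list of numbers, 7 for each row, row after row: the turn, a rotation vector about the tool's x, y, z in degrees, then the shift along the tool's x, y, z in m, then the opening, from -1 (shut) to 1 (fully open). A call has exactly 8 rows; each row is the pose to reach, as a shift and turn from the pose commanded when the call began, along the tool's axes at that moment; what a row does not reach only later rows make up. A row lasts 1/10 s, in which the tool goes at most 50 mm and 8.59 degrees, less where a joint would pass 70% of its speed; a pose out of reach is approached as far as the arm can. A call with a gripper value outside its range is refused whole. The fingers move at their own pace and stop on an object; "squeeze" is the grip in N (left out, the last holds). Time passes only in rows, so rows that repeat a pose let the fingers close, or fill a call up. It gives the time, the measured TCP pose, the force and the opening at its end, in the units of the state.
- sense(): the state, without advancing time (a new reading comes with each control period).
- capture(name): name is "side" or "top" or "wrist"; returns a dict with "img" (384x512x3 uint8, red, green, blue), "K" (3x3 intrinsics, pixels), "world_to_cam" (4x4, takes a point from world to camera coordinates); the wrist camera has in their place "tool_from_camera" (4x4, takes a point from camera to tool coordinates, whose origin is the TCP and whose axes are the flange's). Camera axes: x right, y up, looking along -z (the intrinsics and any distortion apply to the point x, -y, -z); pixel columns grow to the right and rows downward; lengths in mm; the calibration is good to about 2 mm. A picture is of the moment at which its call begins: read the wrist's pose just before it. There is no depth.
- finish_job(): hands the job in, once; it reports no verdict.
The state is a dict: "time": time; "joints": joint angles; "qvel": joint speeds; "joint_torque": joint torques, N m; "eef_pos": TCP position; "orientation": TCP orientation; "force": force on the tool from outside, world axes, zero at the start; "ft_torque": the same for the moment, N m; "opening": opening from 0.0 (shut) to 1.0 (fully open).
Only numpy, scipy, OpenCV 4.12 (cv2) and the standard library are available. Lean on these libraries where they do the work, as an engineer would, in place of code of your own. Each camera call takes 0.05 s, during which the arm holds its last target.

## Working session

There is one attempt and no reset: what is moved stays moved. The work goes in short steps, Python scripts to look and compute and a tool call to move; the robot and the scene stay as the last step left them, time stands still between calls to the robot, and variables do not carry over. Pictures are saved under pics/ and viewed, and the job is handed in when it is done.

Besides the shell and the picture viewer there is one more tool, called after "Request:" as name(argument=value, ...) on one line, values as JSON. send_rows: Moves the arm, as the interface text tells. Its arguments: {"type":"object","properties":{"steps":{"type":"array"},"squeeze":{"type":"number"}},"required":["steps"]}

```bash
ls; mkdir -p pics; python3 - <<'E'
from plant import *
import cv2
s=sense(); print(s)
for n in ["side","top","wrist"]:
    c=capture(n); cv2.imwrite(f"pics/{n}0.png",c["img"][:,:,::-1]); print(n,{k:v for k,v in c.items() if k!="img"})
E
```

```text
pics
{'time': 0.0, 'joints': array([-1.0955205 ,  0.50834135, -0.23751004,  1.50112558,  0.12567962,
        1.14887618, -0.15480311]), 'qvel': array([-0.00057867, -0.00142425,  0.00025599,  0.00024704,  0.0011692 ,
        0.00090397, -0.00061468]), 'joint_torque': array([ 6.98709937e-05, -6.20593357e+01, -2.18643911e+00, -2.49640989e+01,
        1.26269809e-02,  1.21481848e-02, -2.63243805e-06]), 'eef_pos': array([225.8192743 , 582.38802977, 303.02934489]), 'orientation': array([ 1.83840160e-01,  9.82955755e-01, -8.68907037e-04, -1.53499871e-04]), 'force': array([-0.02026247,  0.8090445 ,  0.03940957]), 'ft_torque': array([0.04784665, 0.01868846, 0.03629648]), 'opening': 1.002526267621312}
side {'K': array([[436.93963123,   0.        , 260.18481345],
       [  0.        , 436.93963123, 192.7655247 ],
       [  0.        ,   0.        ,   1.        ]]), 'world_to_cam': array([[ 6.54348601e-01, -7.56058969e-01, -1.42388220e-02,
        -3.33306922e+02],
       [ 5.70135012e-01,  4.80891814e-01,  6.66099942e-01,
        -3.72976661e+02],
       [-4.96763502e-01, -4.43979616e-01,  7.45
[... 476 characters left out ...]
       [-8.33252883e-02, -1.25617208e-02,  9.96443224e-01,
        -1.43906527e+03],
       [ 0.00000000e+00,  0.00000000e+00,  0.00000000e+00,
         1.00000000e+00]])}
wrist {'K': array([[307.6668157 ,   0.        , 254.04132402],
       [  0.        , 307.6668157 , 191.68797433],
       [  0.        ,   0.        ,   1.        ]]), 'tool_from_camera': array([[ 3.65155879e-04,  9.60431586e-01,  2.78515771e-01,
         7.09355813e+01],
       [ 9.99999925e-01, -3.15604517e-04, -2.22749701e-04,
         4.70233597e-01],
       [-1.26035014e-04,  2.78515832e-01, -9.60431630e-01,
        -6.99487461e+01],
       [ 0.00000000e+00,  0.00000000e+00,  0.00000000e+00,
         1.00000000e+00]])}
```

View pics/side0.png

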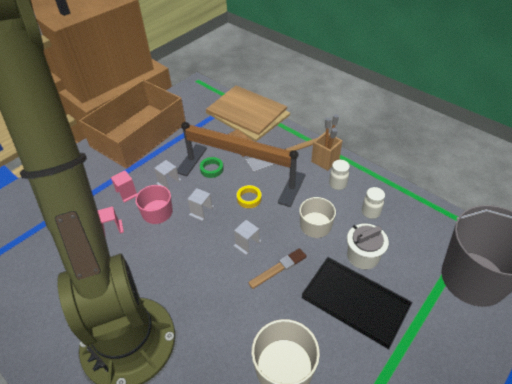

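View pics/top0.png

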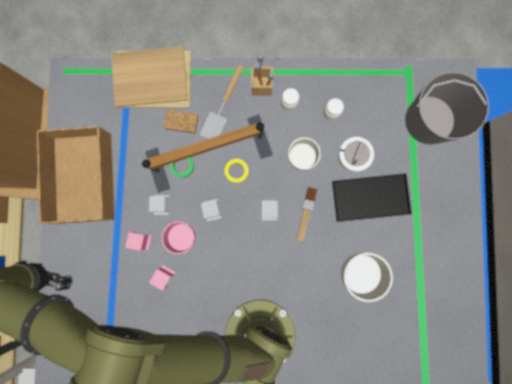

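View pics/wrist0.png

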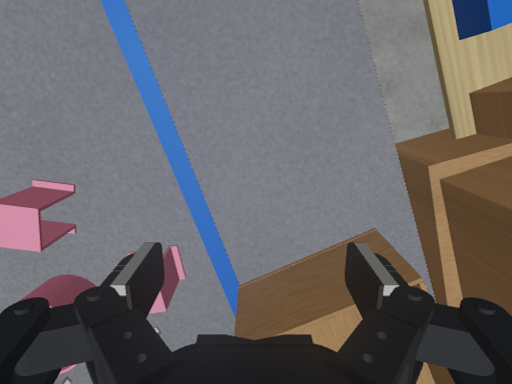

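```bash
cat > h.py <<'E'
import numpy as np, cv2
from scipy.spatial.transform import Rotation as R
from plant import *
_last={}
def cam(name,fn=None):
    s=sense(); c=capture(name); c["s"]=s
    if name=="wrist":
        T=np.eye(4);T[:3,:3]=R.from_quat(s["orientation"]).as_matrix();T[:3,3]=s["eef_pos"]
        c["world_to_cam"]=np.linalg.inv(T@c["tool_from_camera"])
    if fn: cv2.imwrite("pics/"+fn,c["img"][:,:,::-1])
    return c
def ray(c,u,v):
    K=c["K"];W=c["world_to_cam"]
    d=np.array([(u-K[0,2])/K[0,0],-(v-K[1,2])/K[1,1],-1.0])
    Rm=W[:3,:3];o=-Rm.T@W[:3,3]
    return o,Rm.T@d
def onz(c,u,v,z):
    o,d=ray(c,u,v); return o+d*(z-o[2])/d[2]
def proj(c,p):
    q=c["world_to_cam"][:3,:3]@np.asarray(p,float)+c["world_to_cam"][:3,3]
    K=c["K"]; return np.array([K[0,0]*q[0]/-q[2]+K[0,2],K[1,1]*-q[1]/-q[2]+K[1,2]])
E
python3 - <<'E'
import cv2
a=cv2.imread('pics/top0.png'); b=cv2.imread('pics/side0.png')
cv2.imwrite('pics/t1.png',cv2.resize(a[110:290,120:320],(800,720)[:2] and (660,594),interpolation=cv2.INTER_CUBIC))
cv2.imwrite('pics/t2.png',cv2.resize(a[80:240,260:420],(600,600),interpolation=cv2.INTER_CUBIC))
cv2.imwrite('pics/s1.png',cv2.resize(b[110:300,140:400],(780,570),interpolation=cv2.INTER_CUBIC))
E
```

```text
(no output)
```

View pics/t1.png

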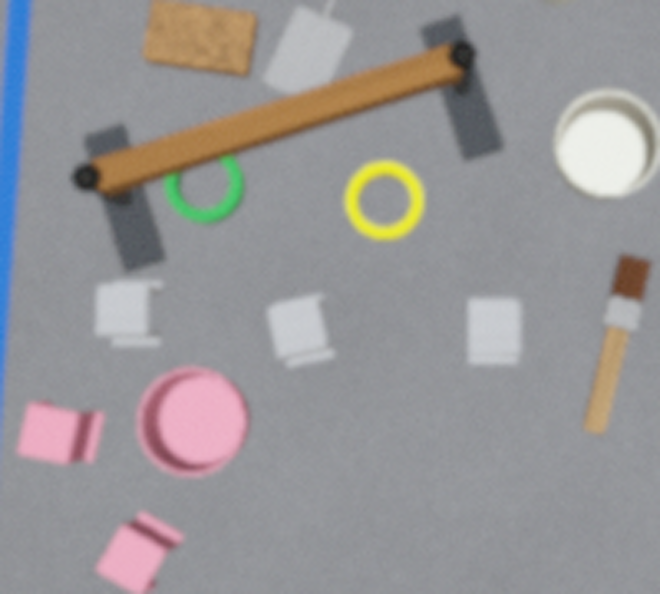

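View pics/t2.png

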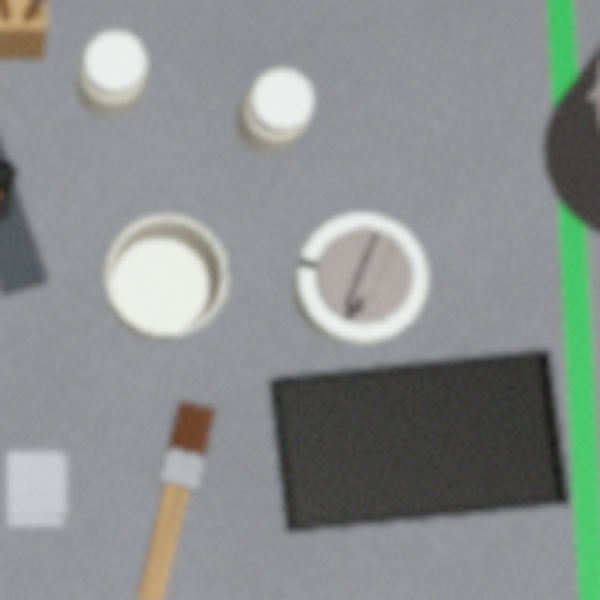

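View pics/s1.png

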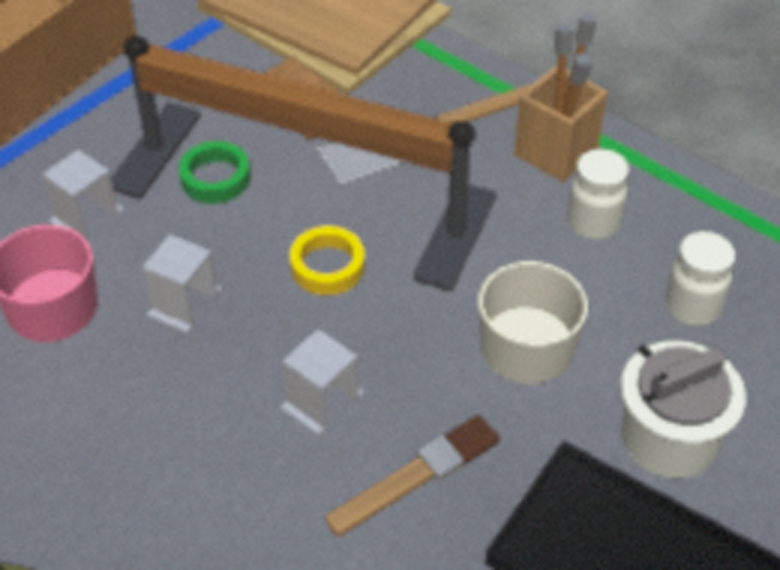

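```bash
python3 - <<'E'
from h import *
c=cam("top"); im=c["img"]; cv2.imwrite("pics/t3.png",im[:,:,::-1])
hsv=cv2.cvtColor(im,cv2.COLOR_RGB2HSV).astype(int); H,S,V=hsv[...,0],hsv[...,1],hsv[...,2]
def blobs(m,amin):
    n,l,st,ce=cv2.connectedComponentsWithStats(m.astype(np.uint8)); return [(st[i],ce[i],(l==i)) for i in range(1,n) if st[i,4]>=amin]
def rect(m,z):
    cs,_=cv2.findContours(m.astype(np.uint8),cv2.RETR_EXTERNAL,cv2.CHAIN_APPROX_NONE)
    p=max(cs,key=cv2.contourArea)[:,0,:]
    w=np.array([onz(c,u,v,z)[:2] for u,v in p],np.float32)
    (x,y),(a,b),t=cv2.minAreaRect(w); return np.round([x,y,a,b,t],1)
print("HSV capping",hsv[209,210],"bar",hsv[145,200],"gray",hsv[230,240])
for n,(u,v) in dict(c1=(158,204),c2=(210,209),c3=(269,209)).items(): print(n,hsv[v,u],onz(c,u,v,70).round())
# cappings
m=(V>175)&(S<40); m[:190]=0;m[235:]=0
m[:,:140]=0;m[:,285:]=0
for st,ce,b in blobs(m,40): print("cap",st,ce.round(1),rect(b,70),onz(c,*ce,70).round(1))
m=(H>5)&(H<20)&(S>120); m[:110]=0; m[190:]=0; m[:,:140]=0; m[:,270:]=0
for st,ce,b in blobs(m,100): print("bar",st,ce.round(1),rect(b,155))
for st,ce,b in blobs((V<60),15): print("dark",st,ce.round(1),onz(c,*ce,162).round(1),rect(b,25))
m=(H<20)&(S>70); m[:180]=0;m[245:]=0;m[:,:290]=0;m[:,325:]=0
for st,ce,b in blobs(m,10): print("brush",st,ce.round(1),rect(b,12),onz(c,*ce,16))
for name,(u,v),z in [("pot",(304,153),70),("tub",(356,154),80)]: print(name,onz(c,u,v,z))
print(S[175:250:6,302:316:2])
E
```

```text
HSV capping [109  10 208] bar [ 16 144 174] gray [110  10 155]
c1 [105   7 205] [427. 335.  70.]
c2 [109  10 208] [412. 165.  70.]
c3 [109  10 209] [414. -27.  70.]
cap [149 195  20  20 312] [157.3 204.2] [4.254e+02 3.343e+02 6.210e+01 6.220e+01 4.000e-01] [426.3 337.6  70. ]
cap [201 199  20  22 316] [210.1 209.7] [408.9 165.   65.   54.   14.1] [409.6 164.9  70. ]
cap [262 200  16  21 326] [269.3 209.9] [ 4.103e+02 -2.860e+01  6.500e+01  4.880e+01  4.000e-01] [410.6 -28.   70. ]
bar [ 148  124  112   45 1120] [202.9 146.2] [603.9 179.1  35.8 358.2  18.9]
dark [257 123   6   9  36] [259.7 126.4] [665.    5.2 162. ] [696.3   4.2  27.   17.   44.9]
dark [ 484  123   16  261 1538] [491.2 256. ] [ 274.8 -690.7  162. ] [ 2.861e+02 -7.639e+02  8.532e+02  2.070e+01  1.000e-01]
dark [143 161   6   6  30] [145.8 163.5] [547.1 354.9 162. ] [5.663e+02 3.923e+02 1.710e+01 1.730e+01 4.000e-01]
dark [362 175  49  40 773] [393.4 190.4] [ 469.8 -402.4  162. ] [ 464.1 -419.6  129.6  146.7    6.4]
dark [350 180  11   5  22] [355.6 181.3] [ 496.8 -288.2  162. ] [ 509.1 -317.5   11.9   32.9   11.8]
dar
[... 633 characters left out ...]
69.1 -170.    29.5   38.9   75.9] [ 468.44622262 -169.37833189   16.        ]
brush [297 210  13  31 182] [303.1 224.7] [ 363.6 -143.5   19.6  104.6   75.9] [ 363.56421548 -143.17302051   16.        ]
pot [ 598.30334837 -140.88736835   70.        ]
tub [ 594.42233616 -308.92943643   80.        ]
[[ 10  12   7  11  10  12  11]
 [  8   7  10  10   8  12  10]
 [ 10   7   9  27  41  16  11]
 [ 10   9  39 144 147 158 146]
 [ 10   4  24  57 108 121  78]
 [  7   6   8   7   5   6   8]
 [  5  91  97  97  38   9  12]
 [ 74  97  95  68   5  12  12]
 [100  99  87  13  12  10   8]
 [ 99  89  34  10   7  12  13]
 [ 98  55   3  12  10   8  10]
 [ 40   5  10  11   8  10   7]
 [ 10  10  10   8  10  10  10]]
```

```bash
cat >> h.py <<'E'
def Rpsi(p):
    p=np.radians(p); return np.array([[-np.sin(p),np.cos(p),0],[np.cos(p),np.sin(p),0],[0,0,-1]]).T
def plan(x,y,z,psi,Rt=None):
    s=sense(); R0=R.from_quat(s["orientation"]).as_matrix(); Rt=Rpsi(psi) if Rt is None else Rt
    rv=np.degrees(R.from_matrix(R0.T@Rt).as_rotvec()); d=R0.T@(np.array([x,y,z])-s["eef_pos"])
    print("rot",rv.round(1),"shift m",(d/1000).round(4), "psi now",round(float(np.degrees(np.arctan2(R0[1,1],R0[0,1]))),1),"t",round(s["time"],2))
def st():
    s=sense(); R0=R.from_quat(s["orientation"]).as_matrix()
    print("t",round(s["time"],2),"pos",s["eef_pos"].round(1),"psi",np.degrees(np.arctan2(R0[1,1],R0[0,1])).round(1),"zax",R0[:,2].round(3),"F",s["force"].round(1),"open",round(s["opening"],3),"J",s["joints"].round(2))
E
python3 - <<'E'
from h import *
st(); plan(425,335,235,5)
E
```

```text
t 0.2 pos [225.9 582.5 303.3] psi 68.8 zax [-0.    -0.001 -1.   ] F [ 0.  -0.2  0.3] open 1.0 J [-1.1   0.51 -0.24  1.5   0.13  1.15 -0.15]
rot [-0.1  0.  63.8] shift m [-0.2751 -0.1587  0.0685] psi now 68.8 t 0.2
```

Request:
send_rows(steps=[0,0,63.8,-0.275,-0.159,0.068,1,0,0,63.8,-0.275,-0.159,0.068,1,0,0,63.8,-0.275,-0.159,0.068,1,0,0,63.8,-0.275,-0.159,0.068,1,0,0,63.8,-0.275,-0.159,0.068,1,0,0,63.8,-0.275,-0.159,0.068,1,0,0,63.8,-0.275,-0.159,0.068,1,0,0,63.8,-0.275,-0.159,0.068,1], squeeze=40)

```text
time: 1.0
eef_pos: [427.6, 330.4, 235.1]
orientation: [0.68, 0.733, -0.001, 0.001]
force: [-0.4, 0.6, -0.1]
opening: 1.002
```

```bash
python3 - <<'E'
from h import *
st(); c=cam("wrist","w1.png")
E
```

```text
t 1.0 pos [427.6 330.4 235.1] psi 4.3 zax [ 0.    -0.003 -1.   ] F [-0.4  0.6 -0.1] open 1.002 J [-0.77  0.44  0.09  1.83 -0.05  0.88 -0.58]
```

View pics/w1.png

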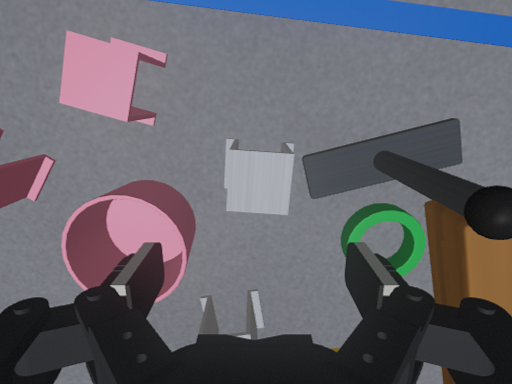

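```bash
cat >> h.py <<'E'
def quad(c,pts,z):
    w=np.array([onz(c,u,v,z)[:2] for u,v in pts],np.float32)
    r=cv2.minAreaRect(w); print("corners",w.round(1).tolist()); print("center",w.mean(0).round(1),"sides",[round(float(np.linalg.norm(w[i]-w[(i+1)%4])),1) for i in range(4)])
    for i in range(4):
        d=w[(i+1)%4]-w[i]; print("edge ang",round(float(np.degrees(np.arctan2(d[1],d[0]))),1),end=" ")
    print(); return w.mean(0)
def capfit(c,z=70,roi=None):
    g=cv2.cvtColor(c["img"],cv2.COLOR_RGB2HSV).astype(int)
    m=((g[...,2]>165)&(g[...,1]<45)).astype(np.uint8)
    if roi: mm=np.zeros_like(m); mm[roi[1]:roi[3],roi[0]:roi[2]]=1; m*=mm
    m=cv2.morphologyEx(m,cv2.MORPH_OPEN,np.ones((9,9),np.uint8))
    cs,_=cv2.findContours(m,cv2.RETR_EXTERNAL,cv2.CHAIN_APPROX_NONE)
    for k in cs:
        if cv2.contourArea(k)<800: continue
        b=cv2.boxPoints(cv2.minAreaRect(k)); print("box px",b.round(0).tolist()); quad(c,b,z)
E
python3 - <<'E'
from h import *
c=cam("wrist")
capfit(c,70,(200,130,320,230))
quad(c,[(231,149),(295,151),(289,215),(226,211)],70)
E
```

```text
box px [[223.0, 213.0], [227.0, 152.0], [295.0, 157.0], [290.0, 218.0]]
corners [[402.0, 315.70001220703125], [402.8999938964844, 365.29998779296875], [455.20001220703125, 365.5], [457.29998779296875, 315.79998779296875]]
center [429.4 340.6] sides [49.5, 52.3, 49.8, 55.3]
edge ang 88.9 edge ang 0.3 edge ang -87.5 edge ang -179.9 
corners [[405.79998779296875, 368.1000061035156], [454.79998779296875, 370.3999938964844], [455.8999938964844, 318.0], [404.6000061035156, 317.5]]
center [430.3 343.5] sides [49.1, 52.4, 51.3, 50.6]
edge ang 2.6 edge ang -88.8 edge ang -179.5 edge ang 88.6
```

```bash
python3 - <<'E'
from h import *
plan(430,341,104,1)
E
```

```text
rot [-0.   0.   3.9] shift m [0.0064 0.0053 0.1316] psi now 4.9 t 1.1
```

Request:
send_rows(steps=[0,0,3.9,0.006,0.005,0,1,0,0,3.9,0.006,0.005,0.05,1,0,0,3.9,0.006,0.005,0.1,1,0,0,3.9,0.006,0.005,0.131,1,0,0,3.9,0.006,0.005,0.131,1,0,0,3.9,0.006,0.005,0.131,-0.2,0,0,3.9,0.006,0.005,0.131,-0.2,0,0,3.9,0.006,0.005,0.131,-0.2])

```text
time: 1.9
eef_pos: [430.1, 342.4, 107.2]
orientation: [0.7, 0.714, 0.002, 0.0]
force: [0.7, 0.7, 2.3]
opening: 0.577
```

```bash
python3 - <<'E'
from h import *
st()
E
```

```text
t 1.9 pos [430.1 342.4 107.2] psi 1.1 zax [ 0.003  0.003 -1.   ] F [0.7 0.7 2.3] open 0.577 J [-0.77  0.63  0.08  1.93 -0.08  0.58 -0.61]
```

```bash
python3 - <<'E'
from h import *
plan(574,275,295,18.6)
E
```

```text
rot [  0.2  -0.1 -17.5] shift m [-0.0698  0.143  -0.1876] psi now 1.1 t 1.9
```

Request:
send_rows(steps=[0,0,0,0,0,0,-0.2,0,0,0,0,0,-0.04,-0.2,0,0,0,0,0,-0.09,-0.2,0,0,0,0,0,-0.14,-0.2,0.2,-0.1,-6,-0.01,0.03,-0.188,-0.2,0.2,-0.1,-12,-0.03,0.07,-0.188,-0.2,0.2,-0.1,-17.5,-0.05,0.11,-0.188,-0.2,0.2,-0.1,-17.5,-0.07,0.143,-0.188,-0.2])

```text
time: 2.7
eef_pos: [575.7, 273.0, 295.1]
orientation: [0.582, 0.813, -0.0, 0.0]
force: [0.1, 0.9, -1.8]
opening: 0.583
```

```bash
python3 - <<'E'
from h import *
st(); c=cam("wrist","w2.png"); c=cam("side","s2.png")
a=c["img"][:,:,::-1]; cv2.imwrite("pics/s2z.png",cv2.resize(a[60:250,140:400],(780,570),interpolation=cv2.INTER_CUBIC))
E
```

```text
t 2.7 pos [575.7 273.  295.1] psi 18.8 zax [ 0.    -0.001 -1.   ] F [ 0.1  0.9 -1.8] open 0.583 J [-0.51  0.53  0.05  1.48 -0.03  1.13 -0.13]
```

View pics/w2.png

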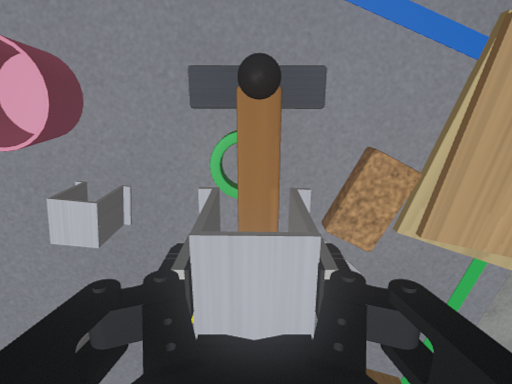

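View pics/s2z.png

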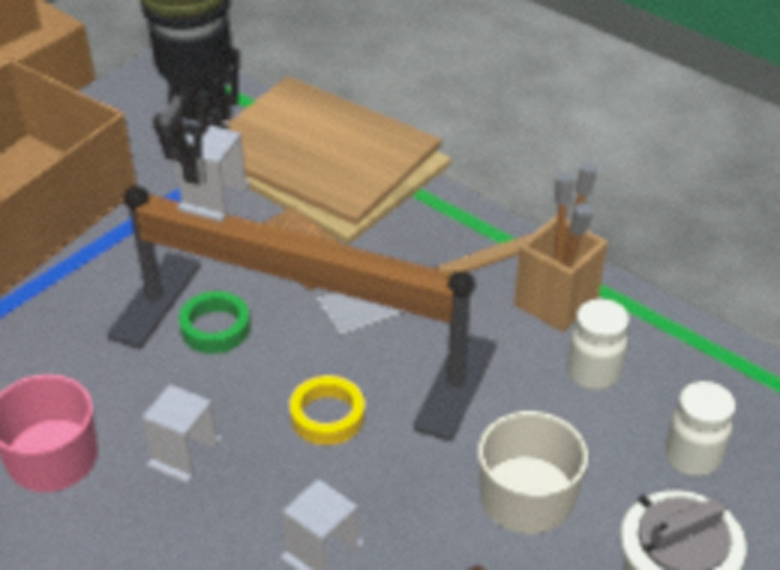

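```bash
python3 - <<'E'
from h import *
c=cam("wrist"); im=c["img"]; hsv=cv2.cvtColor(im,cv2.COLOR_RGB2HSV).astype(int)
pl=[];pr=[]
for v in range(105,185,5):
    r=np.where((hsv[v,200:310,0]>5)&(hsv[v,200:310,0]<22)&(hsv[v,200:310,1]>110))[0]+200
    pl.append(onz(c,r.min()-.5,v,155)[:2]);pr.append(onz(c,r.max()+.5,v,155)[:2])
    if v in(105,180):print(v,r.min(),r.max())
pl=np.array(pl);pr=np.array(pr);mid=(pl+pr)/2
print("width",np.linalg.norm(pl-pr,axis=1).round(1)[::5])
vx,vy,x0,y0=cv2.fitLine(mid.astype(np.float32),cv2.DIST_L2,0,.01,.01).ravel()
print("dir ang",np.degrees(np.arctan2(vy,vx)),"pt",x0,y0, mid[0],mid[-1])
# ball
m=(hsv[...,2]<45).astype(np.uint8); m[110:]=0;m[:,:230]=0;m[:,295:]=0; m[:45]=0
ys,xs=np.nonzero(m); print("ball",xs.mean(),ys.mean(),onz(c,xs.mean(),ys.mean(),160))
d=np.array([vx,vy]); 
if d[1]<0:d=-d
n=np.array([d[1],-d[0]])
for p in [(575.7,273),(606,180)]: print("offset across of",p,(np.array(p)-[x0,y0])@n)
st()
E
```

```text
105 234 277
180 236 276
width [28.7 28.7 28.7 28.6]
dir ang -71.24838 pt 565.8748 311.12726 [557.86567965 334.46408818] [573.98787257 286.68770015]
ball 256.7638238050609 69.32895970009372 [551.93714535 354.87553582 160.        ]
offset across of (575.7, 273) -2.95294842595645
offset across of (606, 180) -4.157587771363978
t 2.85 pos [575.8 271.2 293.6] psi 18.3 zax [-0.001 -0.003 -1.   ] F [-0.8  0.2 -2. ] open 0.577 J [-0.51  0.53  0.05  1.48 -0.03  1.13 -0.14]
```

```bash
python3 - <<'E'
from h import *
plan(578.3,275,197,18.8)
E
```

```text
rot [-0.1  0.2 -0.5] shift m [0.0031 0.0038 0.0966] psi now 18.3 t 2.85
```

Request:
send_rows(steps=[-0.1,0.2,-0.5,0.003,0.0035,0,-0.2,-0.1,0.2,-0.5,0.003,0.0035,0.0,-0.2,-0.1,0.2,-0.5,0.003,0.0035,0.025,-0.2,-0.1,0.2,-0.5,0.003,0.0035,0.05,-0.2,-0.1,0.2,-0.5,0.003,0.0035,0.075,-0.2,-0.1,0.2,-0.5,0.003,0.0035,0.09,-0.2,-0.1,0.2,-0.5,0.003,0.0035,0.0965,-0.2,-0.1,0.2,-0.5,0.003,0.0035,0.0965,-0.2])

```text
time: 3.65
eef_pos: [574.7, 279.2, 197.0]
orientation: [0.579, 0.815, -0.0, -0.002]
force: [0.2, -0.3, -0.5]
opening: 0.58
```

```bash
python3 - <<'E'
from h import *
st(); c=cam("wrist","w3.png"); c=cam("side","s3.png"); st()
a=c["img"][:,:,::-1]; cv2.imwrite("pics/s3z.png",cv2.resize(a[90:220,160:340],(780,563),interpolation=cv2.INTER_CUBIC))
E
```

```text
t 3.65 pos [574.7 279.2 197. ] psi 19.2 zax [-0.003  0.002 -1.   ] F [ 0.2 -0.3 -0.5] open 0.58 J [-0.51  0.62  0.04  1.6  -0.03  0.92 -0.13]
t 3.75 pos [575.4 279.  197.2] psi 19.2 zax [-0.002  0.002 -1.   ] F [ 0.  -0.6 -1.5] open 0.58 J [-0.51  0.62  0.04  1.6  -0.03  0.92 -0.13]
```

View pics/w3.png

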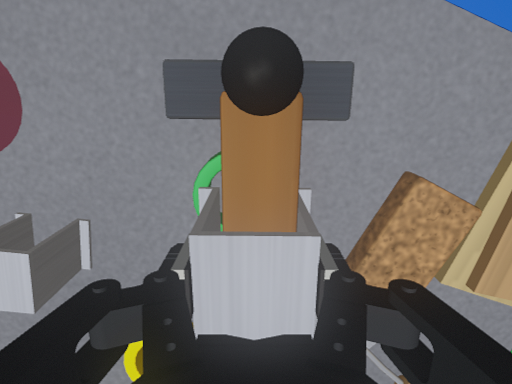

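View pics/s3z.png

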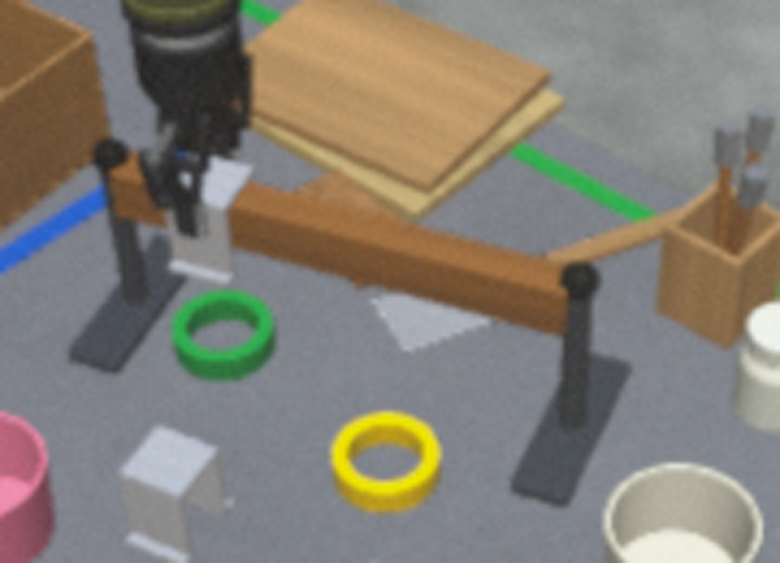

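Request:
send_rows(steps=[0,0,0,0,0,0.002,-0.2,0,0,0,0,0,0.003,-0.2,0,0,0,0,0,0.003,1,0,0,0,0,0,0.003,1,0,0,0,0,0,0.003,1,0,0,0,0,0,-0.03,1,0,0,0,0,0,-0.08,1,0,0,0,0,0,-0.12,1])

```text
time: 4.55
eef_pos: [576.1, 277.8, 318.3]
orientation: [0.58, 0.815, 0.0, -0.001]
force: [1.6, 1.0, -0.3]
opening: 0.996
```

```bash
python3 - <<'E'
from h import *
st(); c=cam("top","t4.png");a=c["img"][:,:,::-1]; cv2.imwrite("pics/t4.png",cv2.resize(a[110:290,120:320],(660,594),interpolation=cv2.INTER_CUBIC))
plan(411,160,235,12)
E
```

```text
t 4.55 pos [576.1 277.8 318.3] psi 19.1 zax [-0.002  0.002 -1.   ] F [ 1.6  1.  -0.3] open 0.996 J [-0.51  0.52  0.05  1.44 -0.03  1.19 -0.13]
rot [ 0.5 -0.2  7.1] shift m [-0.0578 -0.1974  0.0887] psi now 19.1 t 4.6
```

View pics/t4.png

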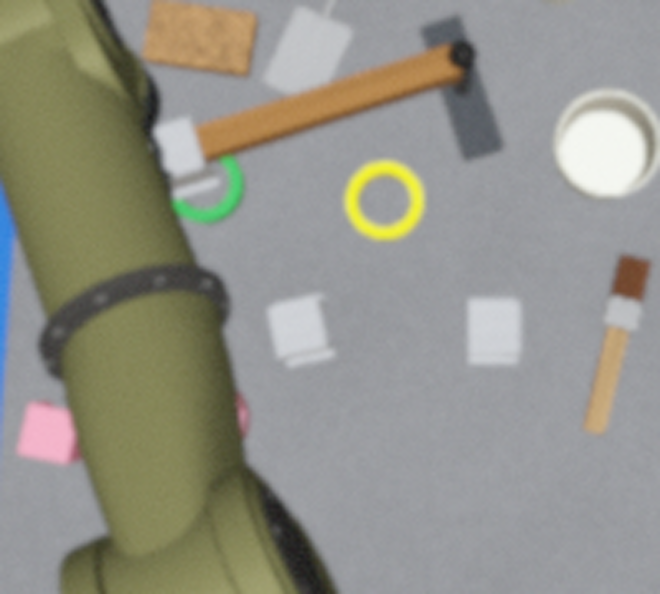

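Request:
send_rows(steps=[0.5,-0.2,7.1,-0.058,-0.197,0.088,1,0.5,-0.2,7.1,-0.058,-0.197,0.088,1,0.5,-0.2,7.1,-0.058,-0.197,0.088,1,0.5,-0.2,7.1,-0.058,-0.197,0.088,1,0.5,-0.2,7.1,-0.058,-0.197,0.088,1,0.5,-0.2,7.1,-0.058,-0.197,0.088,1,0.5,-0.2,7.1,-0.058,-0.197,0.088,1,0.5,-0.2,7.1,-0.058,-0.197,0.088,1])

```text
time: 5.4
eef_pos: [409.9, 159.5, 229.0]
orientation: [0.629, 0.777, -0.004, -0.002]
force: [0.4, 0.9, 1.1]
opening: 0.998
```

```bash
python3 - <<'E'
from h import *
st(); c=cam("wrist","w4.png"); capfit(c,70,(180,110,330,235))
E
```

```text
t 5.4 pos [409.9 159.5 229. ] psi 12.0 zax [-0.008 -0.003 -1.   ] F [0.4 0.9 1.1] open 0.998 J [-0.49  0.32  0.08  2.07 -0.04  0.77 -0.17]
box px [[230.0, 158.0], [295.0, 158.0], [295.0, 219.0], [230.0, 219.0]]
corners [[384.6000061035156, 185.8000030517578], [432.29998779296875, 196.0], [444.29998779296875, 148.60000610351562], [393.79998779296875, 137.60000610351562]]
center [413.7 167. ] sides [48.8, 49.0, 51.7, 49.0]
edge ang 12.1 edge ang -75.8 edge ang -167.7 edge ang 100.8
```

View pics/w4.png

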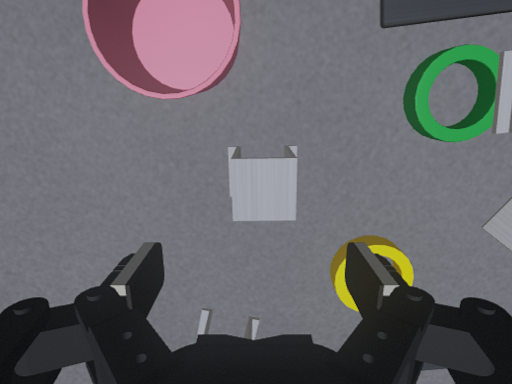

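```bash
python3 - <<'E'
from h import *
plan(413.7,167,104,12)
E
```

```text
rot [-0.5  0.1  0. ] shift m [0.0067 0.0064 0.1249] psi now 12.0 t 5.45
```

Request:
send_rows(steps=[-0.4,0,0,0.0065,0.006,0,1,-0.4,0,0,0.0065,0.006,0.05,1,-0.4,0,0,0.0065,0.006,0.1,1,-0.4,0,0,0.0065,0.006,0.125,1,-0.4,0,0,0.0065,0.006,0.125,1,-0.4,0,0,0.0065,0.006,0.125,-0.2,-0.4,0,0,0.0065,0.006,0.125,-0.2,-0.4,0,0,0.0065,0.006,0.125,-0.2])

```text
time: 6.25
eef_pos: [413.1, 166.4, 105.2]
orientation: [0.629, 0.777, -0.0, 0.0]
force: [1.1, -0.5, -1.2]
opening: 0.58
```

```bash
python3 - <<'E'
from h import *
st(); plan(609,181.5,295,18.8)
E
```

```text
t 6.25 pos [413.1 166.4 105.2] psi 12.0 zax [ 0.    -0.001 -1.   ] F [ 1.1 -0.5 -1.2] open 0.58 J [-0.47  0.53  0.05  2.2  -0.06  0.41 -0.16]
rot [-0.   0.1 -6.8] shift m [-0.0262  0.1948 -0.1897] psi now 12.0 t 6.25
```

Request:
send_rows(steps=[0,0,0,0,0,-0.04,-0.2,0,0,0,0,0,-0.09,-0.2,0,0,0,0,0,-0.14,-0.2,0,0,-2,0,0.03,-0.19,-0.2,0,0,-4,-0.01,0.07,-0.19,-0.2,0,0,-6.8,-0.02,0.11,-0.19,-0.2,0,0,-6.8,-0.026,0.155,-0.19,-0.2,0,0,-6.8,-0.026,0.195,-0.19,-0.2])

```text
time: 7.05
eef_pos: [610.6, 180.2, 295.0]
orientation: [0.583, 0.813, -0.001, 0.001]
force: [0.6, 1.0, -0.5]
opening: 0.581
```

```bash
cat >> h.py <<'E'
def barfit(c,rows=range(105,185,5),lo=200,hi=310):
    hsv=cv2.cvtColor(c["img"],cv2.COLOR_RGB2HSV).astype(int); mid=[];ww=[]
    for v in rows:
        r=np.where((hsv[v,lo:hi,0]>5)&(hsv[v,lo:hi,0]<22)&(hsv[v,lo:hi,1]>110))[0]+lo
        if len(r)<5: continue
        a=onz(c,r.min()-.5,v,155)[:2];b=onz(c,r.max()+.5,v,155)[:2]; mid.append((a+b)/2); ww.append(np.linalg.norm(a-b))
    vx,vy,x0,y0=cv2.fitLine(np.array(mid,np.float32),cv2.DIST_L2,0,.01,.01).ravel()
    d=np.array([vx,vy]); d=-d if d[1]<0 else d; n=np.array([d[1],-d[0]])
    p=c["s"]["eef_pos"][:2]
    print("bar widths",np.round(ww,1),"yaw",round(float(np.degrees(np.arctan2(-d[0],d[1]))),2),"tool across offset",round(float((p-[x0,y0])@n),2),"tool pos",p.round(1))
E
python3 - <<'E'
from h import *
st(); c=cam("wrist","w5.png"); barfit(c,range(150,185,5)); c=cam("wrist","w5.png"); barfit(c,range(150,185,5));
E
```

```text
t 7.05 pos [610.6 180.2 295. ] psi 18.7 zax [-0.    -0.003 -1.   ] F [ 0.6  1.  -0.5] open 0.581 J [-0.37  0.53  0.08  1.48 -0.04  1.13  0.04]
bar widths [28.7 28.8 29.  29.1 29.2 29.4 28.8] yaw 18.09 tool across offset 0.69 tool pos [610.6 180.2]
bar widths [28.5 28.6 28.8 28.9 29.  29.2 29.3] yaw 18.3 tool across offset 5.58 tool pos [615.5 181.9]
```

View pics/w5.png

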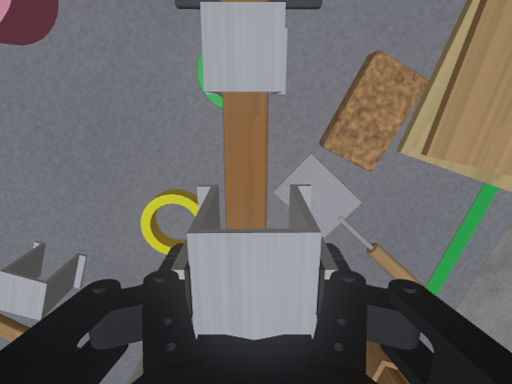

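```bash
python3 - <<'E'
from h import *
for i in range(3):
    c=cam("wrist"); barfit(c,range(150,185,5))
plan(609.5,181,197,18.8)
E
```

```text
bar widths [28.4 28.6 28.7 28.8 29.  28.4 28.6] yaw 17.56 tool across offset 3.03 tool pos [612.4 181.6]
bar widths [29.1 29.3 28.7 28.2 28.3 28.4 28.6] yaw 18.99 tool across offset 0.16 tool pos [610.1 181.4]
bar widths [29.1 28.6 28.7 28.2 28.3 28.4 28.6] yaw 18.31 tool across offset -0.87 tool pos [608.7 181.3]
rot [-0.2  0.1  0. ] shift m [-0.0006  0.0017  0.0965] psi now 18.8 t 7.3
```

Request:
send_rows(steps=[0,0,0,0,0.001,0,-0.2,0,0,0,0,0.001,0.025,-0.2,0,0,0,0,0.001,0.05,-0.2,0,0,0,0,0.001,0.075,-0.2,0,0,0,0,0.001,0.09,-0.2,0,0,0,0,0.001,0.097,-0.2,0,0,0,0,0.001,0.099,-0.2,0,0,0,0,0.001,0.1,-0.2])

```text
time: 8.1
eef_pos: [608.9, 181.6, 194.3]
orientation: [0.582, 0.813, -0.002, -0.001]
force: [-7.4, -1.4, 10.6]
opening: 0.577
```

```bash
python3 - <<'E'
from h import *
st(); c=cam("wrist","w6.png"); c=cam("side","s3.png"); st()
a=c["img"][:,:,::-1]; cv2.imwrite("pics/s4z.png",cv2.resize(a[90:220,160:340],(780,563),interpolation=cv2.INTER_CUBIC))
E
```

```text
t 8.1 pos [608.9 181.6 194.3] psi 18.8 zax [-0.003 -0.002 -1.   ] F [-7.4 -1.4 10.6] open 0.577 J [-0.37  0.62  0.07  1.62 -0.05  0.91  0.05]
t 8.2 pos [609.4 181.6 194.3] psi 18.8 zax [-0.002 -0.002 -1.   ] F [-3.1  0.3  3.3] open 0.583 J [-0.37  0.62  0.07  1.61 -0.05  0.91  0.05]
```

View pics/s4z.png

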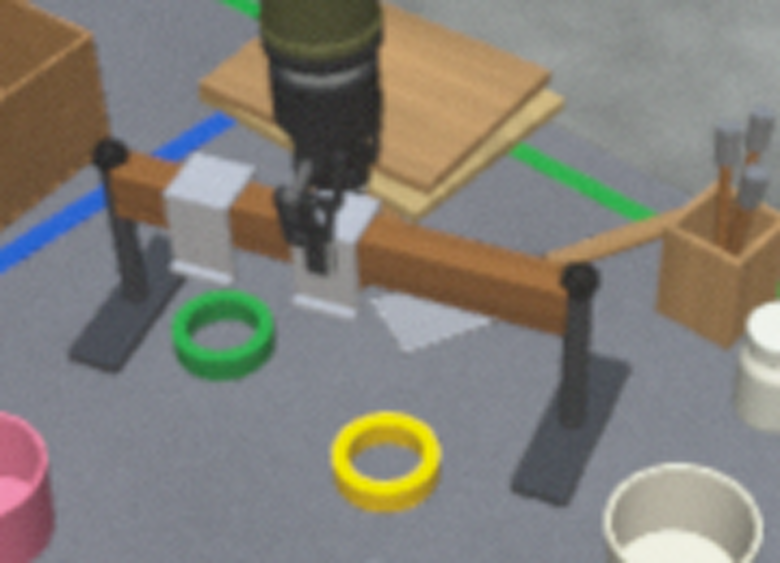

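Contact with the bar made, capping astride. Release and lift.

Request:
send_rows(steps=[0,0,0,0,0,0,1,0,0,0,0,0,0,1,0,0,0,0,0,0,1,0,0,0,0,0,-0.03,1,0,0,0,0,0,-0.07,1,0,0,0,0,0,-0.11,1,0,0,0,0,0,-0.11,1,0,0,0,0,0,-0.11,1])

```text
time: 9.0
eef_pos: [610.0, 181.8, 304.0]
orientation: [0.582, 0.813, -0.001, 0.0]
force: [-0.2, 0.5, -1.3]
opening: 0.999
```

```bash
python3 - <<'E'
from h import *
st(); c=cam("top","t5.png");a=c["img"][:,:,::-1]; cv2.imwrite("pics/t5.png",cv2.resize(a[110:290,120:320],(660,594),interpolation=cv2.INTER_CUBIC))
plan(412,-33,235,0)
E
```

```text
t 9.0 pos [610.  181.8 304. ] psi 18.8 zax [-0.001 -0.002 -1.   ] F [-0.2  0.5 -1.3] open 0.999 J [-0.38  0.52  0.08  1.47 -0.04  1.15  0.04]
rot [-0.2  0.1 18.8] shift m [-0.1395 -0.2559  0.0688] psi now 18.8 t 9.05
```

View pics/t5.png

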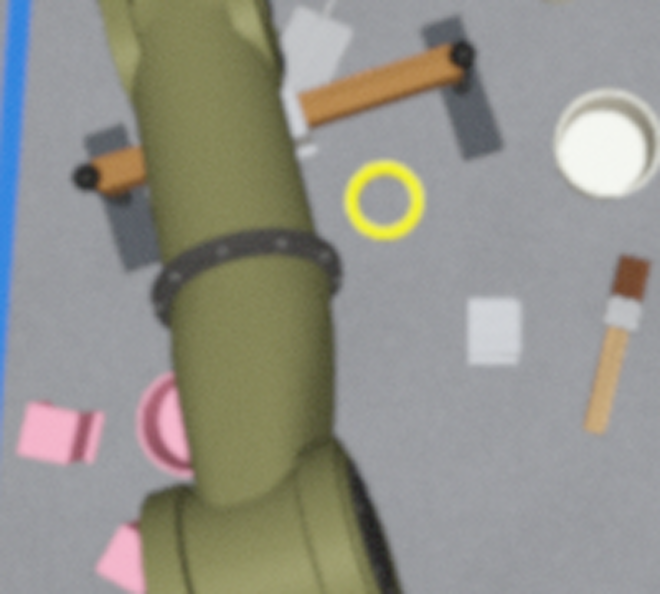

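Request:
send_rows(steps=[0,0,18.8,-0.14,-0.256,0.069,1,0,0,18.8,-0.14,-0.256,0.069,1,0,0,18.8,-0.14,-0.256,0.069,1,0,0,18.8,-0.14,-0.256,0.069,1,0,0,18.8,-0.14,-0.256,0.069,1,0,0,18.8,-0.14,-0.256,0.069,1,0,0,18.8,-0.14,-0.256,0.069,1,0,0,18.8,-0.14,-0.256,0.069,1])

```text
time: 9.85
eef_pos: [411.2, -34.1, 234.4]
orientation: [0.708, 0.706, -0.003, -0.001]
force: [1.0, 0.8, -0.8]
opening: 0.996
```

```bash
python3 - <<'E'
from h import *
st(); c=cam("wrist","w7.png"); capfit(c,70,(180,110,330,235));c=cam("wrist","w7.png"); c=cam("wrist","w7.png");st(); capfit(c,70,(180,110,330,235))
E
```

```text
t 9.85 pos [411.2 -34.1 234.4] psi -0.1 zax [-0.005 -0.003 -1.   ] F [ 1.   0.8 -0.8] open 0.996 J [-0.14  0.27  0.21  2.13 -0.08  0.75  0.11]
box px [[227.0, 157.0], [292.0, 157.0], [292.0, 216.0], [227.0, 216.0]]
corners [[389.70001220703125, -3.4000000953674316], [439.5, -3.5], [441.1000061035156, -51.79999923706055], [388.3999938964844, -51.79999923706055]]
center [414.7 -27.6] sides [49.9, 48.3, 52.8, 48.4]
edge ang -0.0 edge ang -88.1 edge ang -180.0 edge ang 88.5 
t 10.0 pos [413.1 -32.6 234.9] psi 0.1 zax [-0.003 -0.003 -1.   ] F [-0.6  0.2  0.3] open 1.0 J [-0.14  0.28  0.2   2.12 -0.08  0.75  0.11]
box px [[225.0, 218.0], [225.0, 158.0], [289.0, 158.0], [289.0, 218.0]]
corners [[388.79998779296875, -52.400001525878906], [390.0, -3.0], [439.29998779296875, -2.9000000953674316], [440.8999938964844, -52.29999923706055]]
center [414.7 -27.6] sides [49.4, 49.3, 49.4, 52.2]
edge ang 88.6 edge ang 0.1 edge ang -88.1 edge ang -179.8
```

View pics/w7.png

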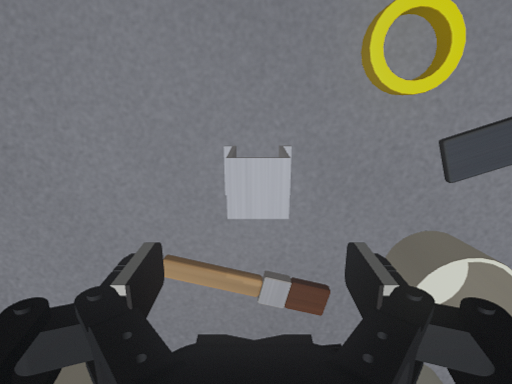

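```bash
python3 - <<'E'
from h import *
plan(414.7,-27.4,104,0.3)
E
```

```text
rot [-0.2  0.1 -0.2] shift m [0.0055 0.002  0.1309] psi now 0.1 t 10.0
```

Request:
send_rows(steps=[-0.2,0.1,0,0.0055,0.002,0,1,-0.2,0.1,0,0.0055,0.002,0.05,1,-0.2,0.1,0,0.0055,0.002,0.1,1,-0.2,0.1,0,0.0055,0.002,0.131,1,-0.2,0.1,0,0.0055,0.002,0.131,1,-0.2,0.1,0,0.0055,0.002,0.131,-0.2,-0.2,0.1,0,0.0055,0.002,0.131,-0.2,-0.2,0.1,0,0.0055,0.002,0.131,-0.2])

```text
time: 10.8
eef_pos: [414.9, -28.2, 105.8]
orientation: [0.707, 0.707, 0.001, 0.002]
force: [0.4, 0.6, 2.0]
opening: 0.582
```

```bash
python3 - <<'E'
from h import *
st(); plan(610+32,181.4-94.5,295,18.8)
E
```

```text
t 10.8 pos [414.9 -28.2 105.8] psi 0.0 zax [ 0.004 -0.001 -1.   ] F [0.4 0.6 2. ] open 0.582 J [-0.08  0.51  0.12  2.28 -0.17  0.36  0.19]
rot [  0.2   0.1 -18.8] shift m [ 0.1148  0.2279 -0.1885] psi now 0.0 t 10.8
```

Request:
send_rows(steps=[0,0,0,0,0,-0.04,-0.2,0,0,0,0,0,-0.09,-0.2,0,0,0,0,0,-0.14,-0.2,0,0,-5,0.015,0.03,-0.189,-0.2,0,0,-10,0.04,0.07,-0.189,-0.2,0,0,-15,0.06,0.115,-0.189,-0.2,0,0,-18.8,0.08,0.155,-0.189,-0.2,0,0,-18.8,0.1,0.195,-0.189,-0.2])

```text
time: 11.6
eef_pos: [610.1, 73.0, 295.3]
orientation: [0.581, 0.814, 0.001, 0.001]
force: [0.8, -0.0, -0.7]
opening: 0.581
```

```bash
python3 - <<'E'
from h import *
st(); plan(610+32,181.4-94.5,295,18.8)
E
```

```text
t 11.6 pos [610.1  73.  295.3] psi 19.0 zax [ 0.003 -0.    -1.   ] F [ 0.8 -0.  -0.7] open 0.581 J [-0.24  0.49  0.12  1.55 -0.07  1.1   0.23]
rot [0.2 0.1 0.2] shift m [0.0028 0.0347 0.0004] psi now 19.0 t 11.6
```

Request:
send_rows(steps=[0,0,0.2,0.003,0.02,0,-0.2,0,0,0.2,0.003,0.0345,0,-0.2,0,0,0.2,0.003,0.0345,0,-0.2,0,0,0.2,0.003,0.0345,0,-0.2,0,0,0.2,0.003,0.0345,0,-0.2,0,0,0.2,0.003,0.0345,0,-0.2,0,0,0.2,0.003,0.0345,0,-0.2,0,0,0.2,0.003,0.0345,0,-0.2])

```text
time: 12.4
eef_pos: [640.2, 85.7, 293.3]
orientation: [0.584, 0.812, -0.0, 0.0]
force: [0.1, 0.4, -1.0]
opening: 0.581
```

```bash
python3 - <<'E'
from h import *
st(); 
for i in range(2):
    c=cam("wrist","w8.png"); barfit(c,range(150,185,5))
E
```

```text
t 12.4 pos [640.2  85.7 293.3] psi 18.6 zax [ 0.    -0.001 -1.   ] F [ 0.1  0.4 -1. ] open 0.581 J [-0.24  0.55  0.12  1.46 -0.07  1.14  0.22]
bar widths [28.5 28.6 28.7 28.9 29.  29.1 28.6] yaw 18.13 tool across offset -1.62 tool pos [640.2  85.7]
bar widths [28.5 28.6 28.7 28.9 29.  28.4 28.6] yaw 17.72 tool across offset -1.34 tool pos [640.2  85.7]
```

View pics/w8.png

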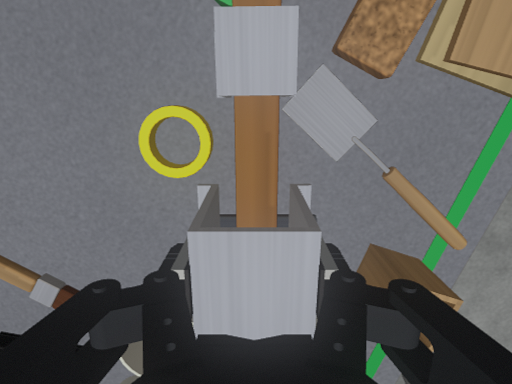

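Request:
send_rows(steps=[0,0,0,0,0.0015,0,-0.2,0,0,0,0,0.0015,0.025,-0.2,0,0,0,0,0.0015,0.05,-0.2,0,0,0,0,0.0015,0.075,-0.2,0,0,0,0,0.0015,0.09,-0.2,0,0,0,0,0.0015,0.096,-0.2,0,0,0,0,0.0015,0.098,-0.2,0,0,0,0,0.0015,0.099,-0.2])

```text
time: 13.3
eef_pos: [642.1, 86.2, 194.8]
orientation: [0.583, 0.812, -0.0, 0.001]
force: [-2.6, 0.2, 6.1]
opening: 0.579
```

```bash
python3 - <<'E'
from h import *
st(); c=cam("side","s3.png"); st()
a=c["img"][:,:,::-1]; cv2.imwrite("pics/s5z.png",cv2.resize(a[90:220,160:340],(780,563),interpolation=cv2.INTER_CUBIC))
E
```

```text
t 13.3 pos [642.1  86.2 194.8] psi 18.6 zax [ 0.001 -0.001 -1.   ] F [-2.6  0.2  6.1] open 0.579 J [-0.24  0.64  0.11  1.58 -0.08  0.93  0.23]
t 13.35 pos [642.2  86.3 194.9] psi 18.6 zax [ 0.001 -0.001 -1.   ] F [ 0.5  1.4 -0.8] open 0.581 J [-0.24  0.64  0.11  1.58 -0.08  0.93  0.23]
```

View pics/s5z.png

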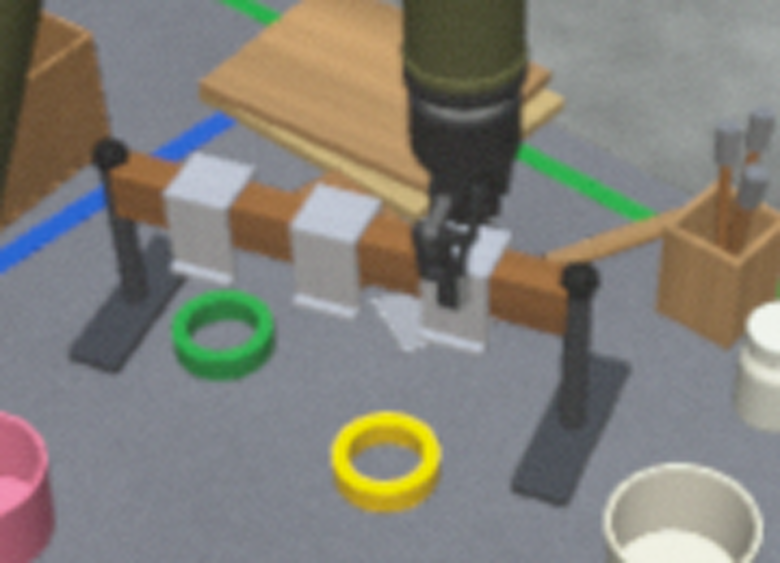

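Request:
send_rows(steps=[0,0,0,0,0,0,1,0,0,0,0,0,0,1,0,0,0,0,0,0,1,0,0,0,0,0,-0.03,1,0,0,0,0,0,-0.07,1,0,0,0,0,0,-0.1,1,0,0,0,0,0,-0.1,1,0,0,0,0,0,-0.1,1])

```text
time: 14.15
eef_pos: [642.0, 86.3, 294.7]
orientation: [0.583, 0.812, 0.0, 0.001]
force: [-0.1, -0.3, -0.6]
opening: 0.996
```

```bash
python3 - <<'E'
from h import *
st(); plan(594,-309,275,72)
E
```

```text
t 14.15 pos [642.   86.3 294.7] psi 18.6 zax [ 0.002 -0.001 -1.   ] F [-0.1 -0.3 -0.6] open 0.996 J [-0.24  0.55  0.12  1.45 -0.07  1.14  0.22]
rot [  0.1   0.1 -53.4] shift m [-0.3593 -0.1716  0.0199] psi now 18.6 t 14.15
```

Request:
send_rows(steps=[0,0,-53.4,-0.359,-0.172,0.02,1,0,0,-53.4,-0.359,-0.172,0.02,1,0,0,-53.4,-0.359,-0.172,0.02,1,0,0,-53.4,-0.359,-0.172,0.02,1,0,0,-53.4,-0.359,-0.172,0.02,1,0,0,-53.4,-0.359,-0.172,0.02,1,0,0,-53.4,-0.359,-0.172,0.02,1,0,0,-53.4,-0.359,-0.172,0.02,1])

```text
time: 14.95
eef_pos: [592.2, -310.8, 272.5]
orientation: [0.156, 0.988, 0.0, -0.001]
force: [1.1, -0.7, 0.2]
opening: 1.002
```

```bash
python3 - <<'E'
from h import *
st(); cam("top");cam("top");st(); c=cam("wrist","w9.png")
E
```

```text
t 14.95 pos [ 592.2 -310.8  272.5] psi 72.1 zax [-0.002  0.    -1.   ] F [ 1.1 -0.7  0.2] open 1.002 J [ 0.5   0.59 -0.09  1.42  0.06  1.13  1.66]
t 15.05 pos [ 589.2 -318.4  271.7] psi 71.4 zax [-0.005 -0.005 -1.   ] F [-0.6  0.1  0.2] open 1.001 J [ 0.5   0.6  -0.09  1.42  0.06  1.13  1.65]
```

View pics/w9.png

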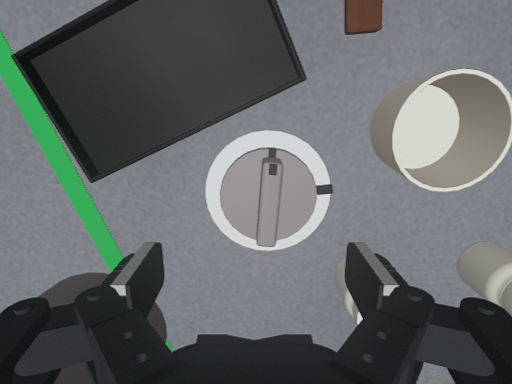

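```bash
python3 - <<'E'
from h import *
c=cam("wrist","w10.png"); st()
hsv=cv2.cvtColor(c["img"],cv2.COLOR_RGB2HSV).astype(int)
m=((hsv[...,2]>185)&(hsv[...,1]<40)).astype(np.uint8); m[:110]=0;m[265:]=0;m[:,:190]=0;m[:,345:]=0
cs,_=cv2.findContours(m,cv2.RETR_EXTERNAL,cv2.CHAIN_APPROX_NONE);k=max(cs,key=cv2.contourArea)
w=np.array([onz(c,u,v,80)[:2] for u,v in cv2.convexHull(k)[:,0,:]],np.float32)
print("flange circle",cv2.minEnclosingCircle(w),cv2.fitEllipse(w))
cv2.imwrite("pics/w10z.png",cv2.resize(c["img"][120:260,190:350,::-1],(640,560),interpolation=cv2.INTER_CUBIC))
E
```

```text
t 15.15 pos [ 592.2 -310.3  272.3] psi 71.8 zax [-0.003  0.    -1.   ] F [ 1.2  0.9 -0.6] open 0.999 J [ 0.5   0.59 -0.09  1.42  0.06  1.13  1.65]
flange circle ((598.340576171875, -309.6030578613281), 55.342689514160156) ((598.2689819335938, -309.64129638671875), (110.16793060302734, 110.36128234863281), 55.614166259765625)
```

View pics/w10z.png

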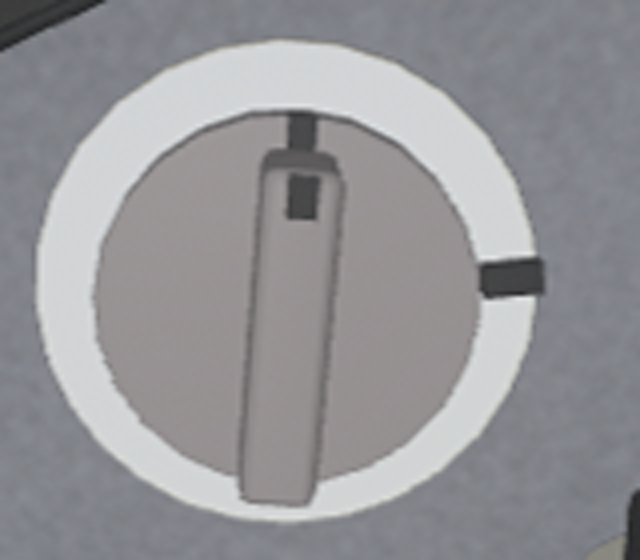

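```bash
python3 - <<'E'
from h import *
import cv2
s=sense()
# pose at capture w10 (t 15.1->15.15): use K and pose printed
c=cam("wrist"); st()
cv2.imwrite("pics/w11z.png",cv2.resize(c["img"][120:260,190:350,::-1],(640,560),interpolation=cv2.INTER_CUBIC))
ce=np.array([598.3,-309.6])
a=onz(c,265.25,161.25,116)[:2];b=onz(c,259.5,245,116)[:2];mk=onz(c,318,189.5,82)[:2]
ang=lambda d:np.degrees(np.arctan2(d[1],d[0]))
print(a,b,(a+b)/2,np.linalg.norm(a-b),"ptr",ang(a-b),"mark",mk,np.linalg.norm(mk-ce),ang(mk-ce))
E
```

```text
t 15.2 pos [ 593.1 -308.2  272.8] psi 72.0 zax [-0.002  0.001 -1.   ] F [ 0.9  0.7 -0.4] open 1.0 J [ 0.5   0.59 -0.09  1.42  0.06  1.13  1.65]
[ 567.09584931 -292.80610206] [ 630.74434253 -317.84904049] [ 598.92009592 -305.32757127] 68.39794919902079 ptr 158.5225009751342 mark [ 611.79970507 -257.10409504] 54.20389353460686 75.57845079183255
```

View pics/w11z.png

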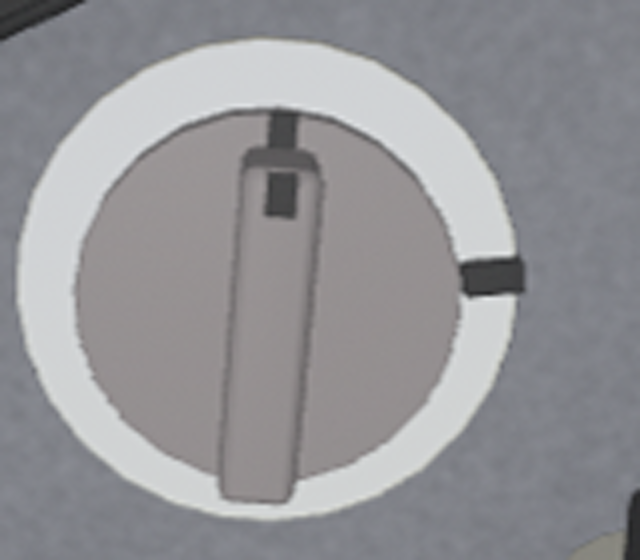

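```bash
cat > tub.py <<'E'
from h import *
for i in range(2):
    c=cam("wrist"); st()
    hsv=cv2.cvtColor(c["img"],cv2.COLOR_RGB2HSV).astype(int)
    m=((hsv[...,2]>185)&(hsv[...,1]<40)).astype(np.uint8); m[:110]=0;m[265:]=0;m[:,:190]=0;m[:,345:]=0
    cs,_=cv2.findContours(m,cv2.RETR_EXTERNAL,cv2.CHAIN_APPROX_NONE);k=max(cs,key=cv2.contourArea)
    w=np.array([onz(c,u,v,80)[:2] for u,v in cv2.convexHull(k)[:,0,:]],np.float32)
    ce,ax,_=cv2.fitEllipse(w); print("flange",np.round(ce,1),np.round(ax,1))
    d=(hsv[...,2]<95).astype(np.uint8); d[:110]=0;d[262:]=0
    n,l,stt,cc=cv2.connectedComponentsWithStats(d)
    for j in range(1,n):
        if 10<stt[j,4]<400 and 190<cc[j][0]<345:
            for z in (92,):
                p=onz(c,*cc[j],82)[:2]-ce; q=onz(c,*cc[j],116)[:2]-ce
                print(stt[j],cc[j].round(1),"z82 r",np.linalg.norm(p).round(1),"ang",np.degrees(np.arctan2(p[1],p[0])).round(1),"| z116 r",np.linalg.norm(q).round(1),np.degrees(np.arctan2(q[1],q[0])).round(1))
E
python3 tub.py
```

```text
t 15.25 pos [ 593.6 -307.1  273.3] psi 72.1 zax [-0.001  0.001 -1.   ] F [-0.1 -0.3  0.1] open 1.001 J [ 0.49  0.59 -0.09  1.42  0.06  1.13  1.65]
flange [ 598.2 -309.7] [110.  110.2]
[248 147  18  15 130] [256.9 155.2] z82 r 33.5 ang 157.0 | z116 r 39.1 158.2
[253 162   8  12  80] [256.7 167.8] z82 r 22.6 ang 154.8 | z116 r 29.5 157.1
[302 183  16  11 135] [309.9 188.4] z82 r 49.8 ang 76.6 | z116 r 45.3 89.3
t 15.3 pos [ 593.9 -306.7  273.7] psi 72.2 zax [-0.     0.001 -1.   ] F [0.1 0.2 0.2] open 1.001 J [ 0.49  0.59 -0.09  1.42  0.06  1.13  1.65]
flange [ 598.3 -309.7] [110.  110.2]
[247 147  18  15 130] [255.7 154.7] z82 r 33.6 ang 156.8 | z116 r 39.1 157.8
[252 162   8  11  79] [255.1 166.9] z82 r 23.0 ang 155.5 | z116 r 29.9 157.4
[301 183  16  10 130] [308.6 188. ] z82 r 50.0 ang 76.6 | z116 r 45.5 89.1
```

```bash
python3 - <<'E'
from h import *
plan(598.3,-309.7,163,68.3)
E
```

```text
rot [ 0.  -0.   3.9] shift m [-0.0052 -0.0016  0.1107] psi now 72.2 t 15.3
```

Request:
send_rows(steps=[0,0,3.9,-0.005,-0.0015,0,1,0,0,3.9,-0.005,-0.0015,0.04,1,0,0,3.9,-0.005,-0.0015,0.08,1,0,0,3.9,-0.005,-0.0015,0.11,1,0,0,3.9,-0.005,-0.0015,0.11,1,0,0,3.9,-0.005,-0.0015,0.11,1,0,0,3.9,-0.005,-0.0015,0.11,0.2,0,0,3.9,-0.005,-0.0015,0.11,-0.4], squeeze=60)

```text
time: 16.1
eef_pos: [598.8, -312.0, 166.6]
orientation: [0.19, 0.982, -0.001, 0.002]
force: [0.7, 0.6, 0.7]
opening: 0.691
```

```bash
python3 - <<'E'
from h import *
st(); c=cam("wrist","w12.png")
E
```

```text
t 16.1 pos [ 598.8 -312.   166.6] psi 68.1 zax [ 0.003 -0.002 -1.   ] F [0.7 0.6 0.7] open 0.691 J [ 0.48  0.7  -0.07  1.53  0.06  0.91  1.58]
```

View pics/w12.png

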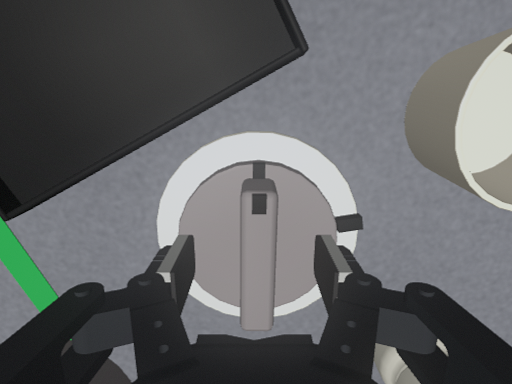

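Request:
send_rows(steps=[0,0,0,0,0.001,0.003,-0.4,0,0,0,0,0.001,0.003,-0.9,0,0,0,0,0.001,0.003,-0.9,0,0,0,0,0.001,0.003,-0.9,0,0,0,0,0.001,0.003,-0.9,0,0,0,0,0.001,0.003,-0.9,0,0,0,0,0.001,0.003,-0.9,0,0,0,0,0.001,0.003,-0.9])

```text
time: 16.95
eef_pos: [599.2, -310.6, 163.2]
orientation: [0.19, 0.982, -0.0, 0.002]
force: [-0.1, 1.8, 8.9]
opening: 0.179
```

```bash
python3 - <<'E'
from h import *
st(); plan(598.3,-309.7,161,-13.3)
E
```

```text
t 16.95 pos [ 599.2 -310.6  163.2] psi 68.1 zax [ 0.003 -0.001 -1.   ] F [-0.1  1.8  8.9] open 0.179 J [ 0.48  0.7  -0.07  1.53  0.06  0.9   1.58]
rot [ 0.1  0.2 81.4] shift m [0.0012 0.0005 0.0022] psi now 68.1 t 16.95
```

Request:
send_rows(steps=[0,0,5,0,0,-0.001,-0.9,0,0,11,0,0,-0.001,-0.9,0,0,17,0,0,-0.001,-0.9,0,0,23,0,0,-0.001,-0.9,0,0,29,0,0,-0.001,-0.9,0,0,35,0,0,-0.001,-0.9,0,0,40,0,0,-0.001,-0.9,0,0,43,0,0,-0.001,-0.9])

```text
time: 17.75
eef_pos: [598.9, -311.0, 163.2]
orientation: [0.538, 0.843, -0.0, 0.001]
force: [1.0, 0.4, 2.2]
opening: 0.174
```

```bash
python3 - <<'E'
from h import *
st(); plan(599,-310.3,163,-13.3)
E
```

```text
t 17.75 pos [ 598.9 -311.   163.2] psi 25.0 zax [ 0.002 -0.002 -1.   ] F [1.  0.4 2.2] open 0.174 J [ 0.36  0.71  0.14  1.54 -0.12  0.9   0.98]
rot [ 0.1  0.1 38.3] shift m [0.0006 0.0004 0.0002] psi now 25.0 t 17.75
```

Request:
send_rows(steps=[0,0,6,0,0,0,-0.9,0,0,12,0,0,0,-0.9,0,0,18,0,0,0,-0.9,0,0,24,0,0,0,-0.9,0,0,30,0,0,0,-0.9,0,0,36,0,0,0,-0.9,0,0,38.5,0,0,0,-0.9,0,0,38.5,0,0,0,-0.9])

```text
time: 18.55
eef_pos: [598.4, -311.1, 163.2]
orientation: [0.785, 0.62, -0.0, 0.001]
force: [-0.9, 0.2, 6.3]
opening: 0.178
```

Request:
send_rows(steps=[0,0,0,0,0,0,-0.9,0,0,0,0,0,0,0.2,0,0,0,0,0,0,1,0,0,0,0,0,0,1,0,0,0,0,0,0,1,0,0,0,0,0,-0.03,1,0,0,0,0,0,-0.07,1,0,0,0,0,0,-0.11,1])

```text
time: 19.35
eef_pos: [597.7, -310.7, 273.1]
orientation: [0.785, 0.62, -0.001, -0.0]
force: [0.9, -0.4, 0.1]
opening: 1.003
```

```bash
python3 - <<'E'
from h import *
st(); cam("top","t6.png"); cam("side"); c=cam("wrist","w13.png")
E
python3 tub.py
```

```text
t 19.35 pos [ 597.7 -310.7  273.1] psi -13.4 zax [-0.001 -0.    -1.   ] F [ 0.9 -0.4  0.1] open 1.003 J [ 0.24  0.63  0.37  1.41 -0.23  1.15  0.41]
t 19.55 pos [ 598.3 -311.1  273.4] psi -13.4 zax [ 0.002 -0.002 -1.   ] F [-0.1  0.3 -0.2] open 0.998 J [ 0.24  0.63  0.37  1.41 -0.23  1.15  0.41]
flange [ 598.7 -309.5] [110.1 110.2]
[247 119   8  16 113] [251.  126.4] z82 r 49.3 ang 77.5 | z116 r 51.9 77.3
[243 137  19  14 116] [252.2 144.5] z82 r 34.2 ang 76.1 | z116 r 38.7 76.2
[249 151   7  11  77] [252. 156.] z82 r 24.3 ang 76.5 | z116 r 30.1 76.4
t 19.6 pos [ 597.9 -310.6  272. ] psi -13.4 zax [-0. -0. -1.] F [-0.3  0.4 -1. ] open 1.002 J [ 0.24  0.63  0.37  1.41 -0.23  1.15  0.41]
flange [ 598.7 -309.5] [110.1 110.3]
[249 120   8  16 113] [253.  127.4] z82 r 49.5 ang 77.3 | z116 r 52.1 77.2
[245 138  19  15 120] [253.9 145.6] z82 r 34.3 ang 76.3 | z116 r 38.9 76.4
[251 153   7  11  77] [254. 158.] z82 r 23.7 ang 76.0 | z116 r 29.7 76.2
```

View pics/w13.png

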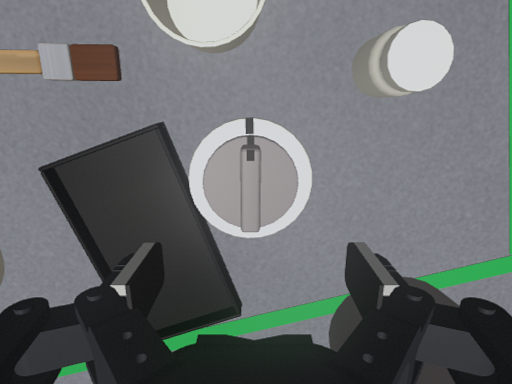

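View pics/t6.png

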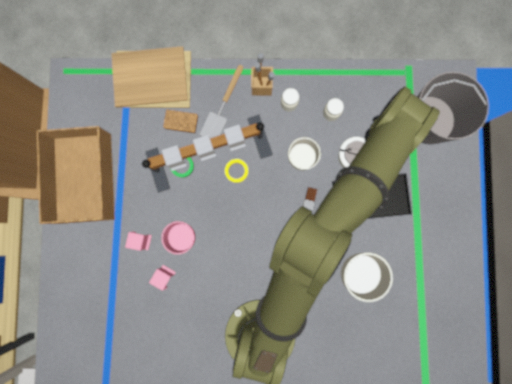

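```bash
python3 - <<'E'
from h import *
plan(397,-152,235,76)
E
```

```text
rot [ -0.    0.  -89.4] shift m [ 0.1078 -0.2321  0.0369] psi now -13.4 t 19.6
```

Request:
send_rows(steps=[0,0,-8,0.015,-0.035,0,1,0,0,-16,0.03,-0.07,0,1,0,0,-24,0.045,-0.1,0,1,0,0,-32,0.06,-0.13,0,1,0,0,-40,0.075,-0.16,0,1,0,0,-48,0.085,-0.19,0.01,1,0,0,-56,0.1,-0.22,0.02,1,0,0,-64,0.108,-0.232,0.037,1])

```text
time: 20.4
eef_pos: [394.4, -150.3, 234.3]
orientation: [0.334, 0.943, -0.0, -0.001]
force: [1.0, 0.6, -0.1]
opening: 0.997
```

```bash
python3 - <<'E'
from h import *
st();plan(397,-152,235,76)
E
```

```text
t 20.4 pos [ 394.4 -150.3  234.3] psi 51.0 zax [-0.002  0.    -1.   ] F [ 1.   0.6 -0.1] open 0.997 J [ 0.24  0.28  0.09  2.11 -0.04  0.76  1.24]
rot [ -0.   -0.1 -25. ] shift m [-0.0031  0.0003 -0.0007] psi now 51.0 t 20.4
```

Request:
send_rows(steps=[0,0,-8,0,0,0,1,0,0,-16,0,0,0,1,0,0,-24,0,0,0,1,0,0,-25,0,0,0,1,0,0,-25,0,0,0,1,0,0,-25,0,0,0,1,0,0,-25,0,0,0,1,0,0,-25,0,0,0,1])

```text
time: 21.2
eef_pos: [397.4, -152.0, 235.1]
orientation: [0.126, 0.992, -0.0, 0.0]
force: [0.1, 0.6, 0.7]
opening: 1.0
```

```bash
python3 - <<'E'
from h import *
c=cam("wrist","w14.png");st(); c=cam("top","t7.png")
E
```

```text
t 21.25 pos [ 397.4 -152.   235.2] psi 75.6 zax [ 0.    -0.001 -1.   ] F [-0.5  0.5 -0.1] open 0.996 J [ 0.32  0.28 -0.01  2.1   0.01  0.76  1.62]
```

View pics/w14.png

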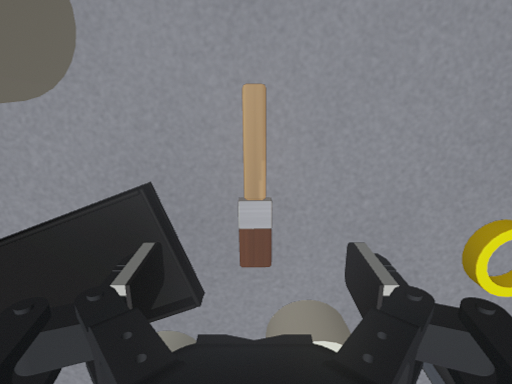

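View pics/t7.png

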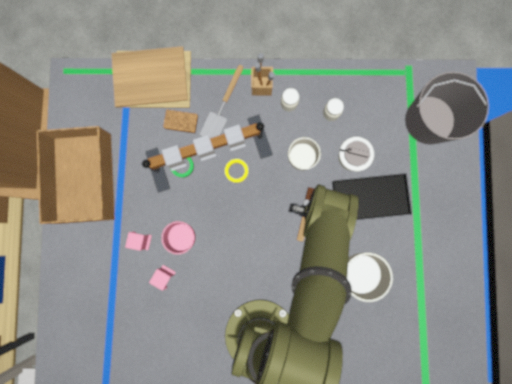

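```bash
python3 - <<'E'
from h import *
c=cam("wrist");st()
a=onz(c,254.3,84,16)[:2];f=onz(c,255,199,16)[:2];t=onz(c,255.3,267,15)[:2]
u=(t-a)/np.linalg.norm(t-a)
print(a,f,t,"len",np.linalg.norm(t-a),np.linalg.norm(f-a),"ang",np.degrees(np.arctan2(u[1],u[0])))
o=t-95*u; print("origin",o, "from ferrule",f-20*u,"grip(-3)",o-3*u)
g=(t-98*u+f-23*u)/2
print(g); plan(g[0],g[1],77,np.degrees(np.arctan2(u[1],u[0]))+90)
c=cam("top");hsv=cv2.cvtColor(c["img"],cv2.COLOR_RGB2HSV).astype(int)
m=((hsv[...,2]>165)&(hsv[...,1]<40)).astype(np.uint8);m[:130]=0;m[180:]=0;m[:,:280]=0;m[:,330:]=0
cs,_=cv2.findContours(m,cv2.RETR_EXTERNAL,cv2.CHAIN_APPROX_NONE);k=max(cs,key=cv2.contourArea)
w=np.array([onz(c,p[0],p[1],70)[:2] for p in cv2.convexHull(k)[:,0,:]],np.float32);print("pot",cv2.fitEllipse(w))
E
```

```text
t 21.35 pos [ 397.4 -152.   235.2] psi 75.6 zax [ 0.    -0.001 -1.   ] F [-0.4 -0.2 -0.2] open 0.997 J [ 0.32  0.28 -0.01  2.1   0.01  0.76  1.62]
[ 313.75241219 -129.93597082] [ 417.67241036 -155.87043982] [ 491.08093372 -174.31401435] len 182.79719718003844 107.10724859706181 ang -14.050204763682434
origin [ 398.92301333 -151.25067312] from ferrule [ 398.27074291 -151.01499956] grip(-3) [ 396.01276321 -150.52235708]
[ 395.686628  -150.4045203]
rot [-0.1  0.  -0.4] shift m [0.0022 0.0013 0.1582] psi now 75.6 t 21.35
pot ((598.6207275390625, -141.60354614257812), (112.54629516601562, 114.13655853271484), 128.0449981689453)
```

Request:
send_rows(steps=[0,0,-0.4,0.002,0.001,0.02,1,0,0,-0.4,0.002,0.001,0.06,1,0,0,-0.4,0.002,0.001,0.1,1,0,0,-0.4,0.002,0.001,0.135,1,0,0,-0.4,0.002,0.001,0.154,0.5,0,0,-0.4,0.002,0.001,0.157,0.2,0,0,-0.4,0.002,0.001,0.157,0,0,0,-0.4,0.002,0.001,0.157,-0.2], squeeze=60)

```text
time: 22.2
eef_pos: [396.2, -151.0, 79.1]
orientation: [0.122, 0.993, -0.001, 0.001]
force: [-0.5, 0.1, 0.2]
opening: 0.401
```

Request:
send_rows(steps=[0,0,0,0,0,0,-0.4,0,0,0,0,0,0,-0.9,0,0,0,0,0,0,-0.9,0,0,0,0,0,0,-0.9,0,0,0,0,0,0,-0.9,0,0,0,0,0,0,-0.9,0,0,0,0,0,0,-0.9,0,0,0,0,0,0,-0.9])

```text
time: 23.0
eef_pos: [396.3, -151.0, 79.5]
orientation: [0.122, 0.993, -0.001, 0.001]
force: [-1.5, 0.5, 9.4]
opening: 0.237
```

```bash
python3 - <<'E'
from h import *
st(); c=cam("wrist","w15.png")
E
```

```text
t 23.0 pos [ 396.3 -151.    79.5] psi 76.0 zax [ 0.003 -0.002 -1.   ] F [-1.5  0.5  9.4] open 0.237 J [ 0.31  0.57 -0.01  2.28  0.02  0.29  1.61]
```

View pics/w15.png

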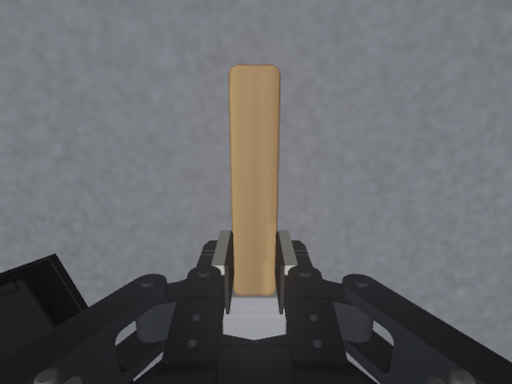

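```bash
python3 - <<'E'
from h import *
plan(520,-142,300,0)
E
```

```text
rot [ 0.1  0.2 76. ] shift m [-0.1185  0.0384 -0.2202] psi now 76.0 t 23.05
```

Request:
send_rows(steps=[0,0,0,0,0,-0.04,-0.9,0,0,0,0,0,-0.08,-0.9,0,0,6,0,0,-0.12,-0.9,0,0,14,-0.02,0.01,-0.16,-0.9,0,0,22,-0.05,0.02,-0.2,-0.9,0,0,30,-0.08,0.03,-0.22,-0.9,0,0,38,-0.11,0.038,-0.22,-0.9,0,0,46,-0.118,0.038,-0.22,-0.9])

```text
time: 23.85
eef_pos: [522.4, -141.0, 299.8]
orientation: [0.501, 0.865, 0.001, 0.002]
force: [-0.2, 0.7, -0.7]
opening: 0.239
```

Request:
send_rows(steps=[0,0,8,0,0,0,-0.9,0,0,16,0,0,0,-0.9,0,0,24,0,0,0,-0.9,0,0,30,0,0,0,-0.9,0,0,30,0,0,0,-0.9,0,0,30,0,0,0,-0.9,0,0,30,0,0,0,-0.9,0,0,30,0,0,0,-0.9])

```text
time: 24.65
eef_pos: [519.3, -142.3, 298.4]
orientation: [0.707, 0.708, -0.0, 0.0]
force: [-0.0, 0.5, -1.0]
opening: 0.235
```

```bash
python3 - <<'E'
from h import *
st(); c=cam("wrist","w16.png");c=cam("side","s6.png")
E
```

```text
t 24.65 pos [ 519.3 -142.3  298.4] psi 0.1 zax [ 0.    -0.001 -1.   ] F [-0.   0.5 -1. ] open 0.235 J [ 0.01  0.39  0.31  1.74 -0.14  1.03  0.37]
```

View pics/w16.png

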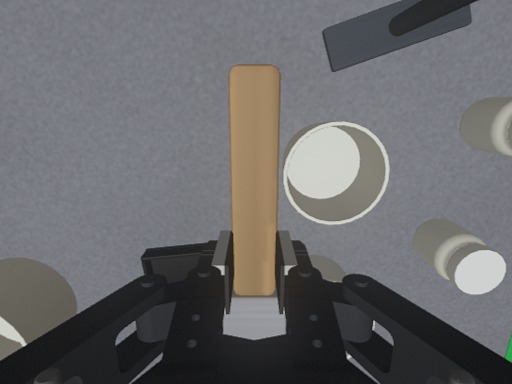

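View pics/s6.png

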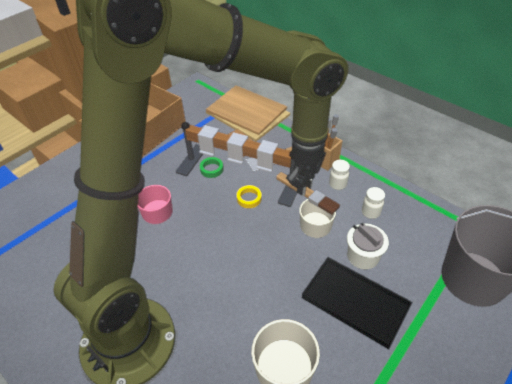

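```bash
cat >> h.py <<'E'
def tiltplan(tip,psi,th,tool=(-98,0,71.5)):
    Rt=Rpsi(psi)@R.from_euler('y',th,degrees=True).as_matrix()
    p=np.array(tip)-Rt@np.array(tool); print("TCP",p.round(1)); plan(*p,psi,Rt)
E
python3 - <<'E'
from h import *
c=cam("wrist");st()
pts=[(284.5,173),(389,173),(336.5,122),(336.5,224)]
for p in pts: print(onz(c,*p,70).round(1))
p=onz(c,336.5,173,70)
tiltplan((p[0],p[1],150),0,45)
E
```

```text
t 24.8 pos [ 519.3 -142.3  298.2] psi 0.0 zax [ 0.    -0.001 -1.   ] F [ 0.1  0.4 -0.9] open 0.232 J [ 0.    0.39  0.31  1.74 -0.14  1.03  0.37]
[ 549.6 -138.4   70. ]
[ 653.2 -138.2   70. ]
[597.4 -88.9  70. ]
[ 605.3 -192.7   70. ]
TCP [ 601.2 -119.6  269.9]
rot [-0.  45.1  0. ] shift m [0.0227 0.0819 0.0284] psi now 0.0 t 24.8
```

Request:
send_rows(steps=[0,7,0,0.004,0.03,0,-0.9,0,14,0,0.008,0.06,0,-0.9,0,21,0,0.012,0.082,0,-0.9,0,28,0,0.016,0.082,0.007,-0.9,0,35,0,0.02,0.082,0.015,-0.9,0,42,0,0.0227,0.082,0.023,-0.9,0,45,0,0.0227,0.082,0.028,-0.9,0,45,0,0.0227,0.082,0.028,-0.9])

```text
time: 25.6
eef_pos: [600.7, -121.2, 267.9]
orientation: [0.655, 0.652, 0.27, -0.271]
force: [-0.4, 0.3, -0.5]
opening: 0.237
```

```bash
python3 - <<'E'
from h import *
st(); c=cam("side","s7.png");a=c["img"][:,:,::-1]; cv2.imwrite("pics/s7z.png",cv2.resize(a[130:260,260:440],(780,563),interpolation=cv2.INTER_CUBIC))
c=cam("wrist","w17.png");st()
E
```

```text
t 25.6 pos [ 600.7 -121.2  267.9] psi -0.1 zax [-0.001  0.707 -0.707] F [-0.4  0.3 -0.5] open 0.237 J [ 0.43  0.69  0.05  1.49 -0.72  1.44  0.75]
t 25.7 pos [ 601.6 -119.4  270.4] psi 0.0 zax [-0.     0.705 -0.709] F [ 0.6  0.  -0.4] open 0.233 J [ 0.43  0.69  0.05  1.49 -0.72  1.44  0.75]
```

View pics/s7z.png

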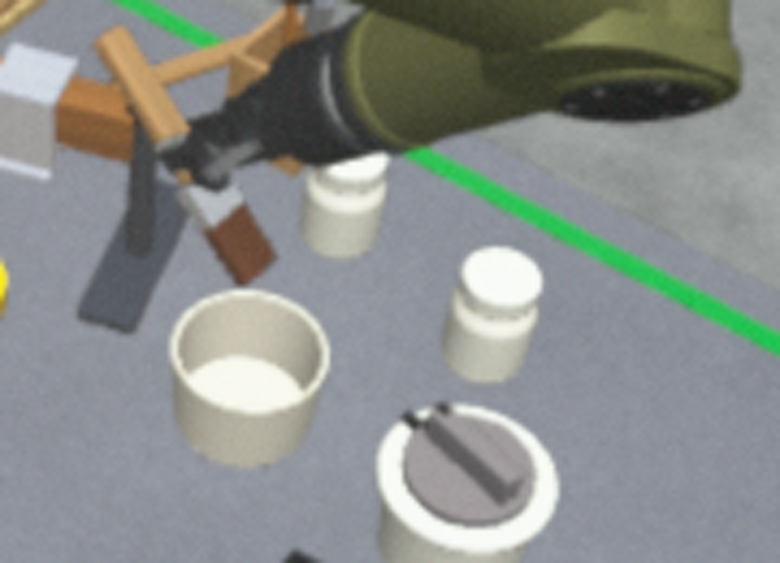

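View pics/w17.png

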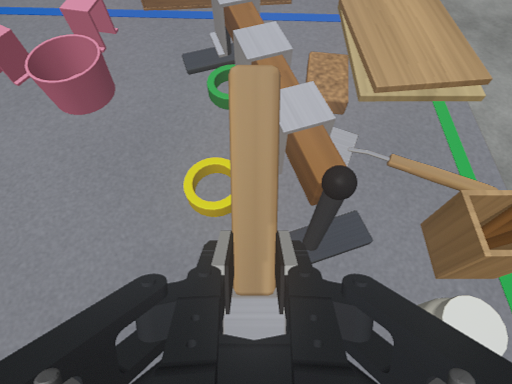

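```bash
python3 - <<'E'
from h import *
c=cam("side","s8.png"); st(); s=c["s"]; T=R.from_quat(s["orientation"]).as_matrix()
for tx in (-98,):
    p=s["eef_pos"]+T@np.array([tx,0,71.5]); print(p.round(1),proj(c,p).round(1))
tiltplan((601.3,-140.5,36),0,45)
E
```

```text
t 25.75 pos [ 601.8 -118.9  271. ] psi 0.1 zax [ 0.     0.705 -0.709] F [ 0.3  0.3 -0.7] open 0.234 J [ 0.43  0.69  0.05  1.48 -0.72  1.44  0.75]
[ 601.7 -138.5  150.6] [318.5 191.4]
TCP [ 601.3 -121.8  155.9]
rot [0.  0.2 0.1] shift m [-0.0832 -0.0007  0.0797] psi now 0.1 t 25.75
```

Request:
send_rows(steps=[0,0,0,-0.018,0,0.018,-0.9,0,0,0,-0.036,0,0.036,-0.9,0,0,0,-0.054,0,0.054,-0.9,0,0,0,-0.07,0,0.068,-0.9,0,0,0,-0.08,0,0.077,-0.9,0,0,0,-0.083,0,0.08,-0.9,0,0,0,-0.083,0,0.08,-0.9,0,0,0,-0.083,0,0.08,-0.9])

```text
time: 26.55
eef_pos: [601.7, -122.2, 155.7]
orientation: [0.653, 0.654, 0.27, -0.269]
force: [-0.5, -1.8, -1.4]
opening: 0.239
```

```bash
python3 - <<'E'
from h import *
for i in range(3):
    c=cam("side","s9.png")
a=c["img"][:,:,::-1]; cv2.imwrite("pics/s9z.png",cv2.resize(a[150:280,260:440],(780,563),interpolation=cv2.INTER_CUBIC))
st(); s=sense(); T=R.from_quat(s["orientation"]).as_matrix(); print((s["eef_pos"]+T@np.array([-98,0,71.5])).round(1))
E
```

```text
t 26.7 pos [ 601.7 -122.1  155.6] psi -0.0 zax [ 0.001  0.706 -0.708] F [-0.4 -1.8  0.6] open 0.238 J [ 0.44  0.82  0.03  1.57 -0.74  1.27  0.89]
[ 601.9 -141.    35.8]
```

View pics/s9z.png

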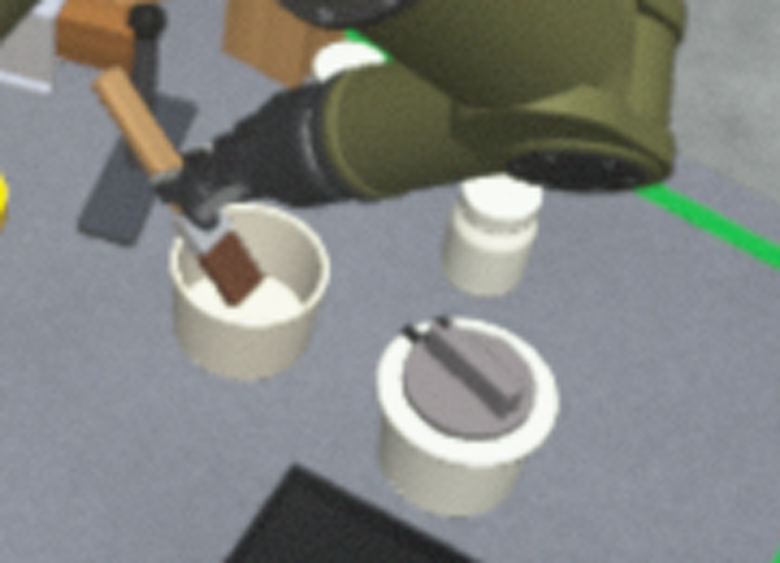

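Request:
send_rows(steps=[0,0,0,0,0,0,-0.9,0,0,0,0,0,0,-0.9,0,0,0,0.018,0,-0.018,-0.9,0,0,0,0.04,0,-0.04,-0.9,0,0,0,0.065,0,-0.065,-0.9,0,0,0,0.085,0,-0.085,-0.9,0,0,0,0.1,0,-0.1,-0.9,0,0,0,0.1,0,-0.1,-0.9])

```text
time: 27.5
eef_pos: [602.2, -121.3, 299.7]
orientation: [0.653, 0.655, 0.272, -0.268]
force: [0.5, 0.1, -0.4]
opening: 0.233
```

```bash
python3 - <<'E'
from h import *
st()
c=cam("top","t8.png")
img=c["img"]; g=cv2.cvtColor(img,cv2.COLOR_RGB2GRAY)
cv2.imwrite("pics/t8z.png",cv2.resize(img[130:240,310:430,::-1],(720,660)[:2] and (654,600),interpolation=cv2.INTER_CUBIC))
E
```

```text
t 27.5 pos [ 602.2 -121.3  299.7] psi 0.1 zax [ 0.003  0.706 -0.709] F [ 0.5  0.1 -0.4] open 0.233 J [ 0.43  0.66  0.05  1.45 -0.71  1.49  0.71]
```

View pics/t8z.png

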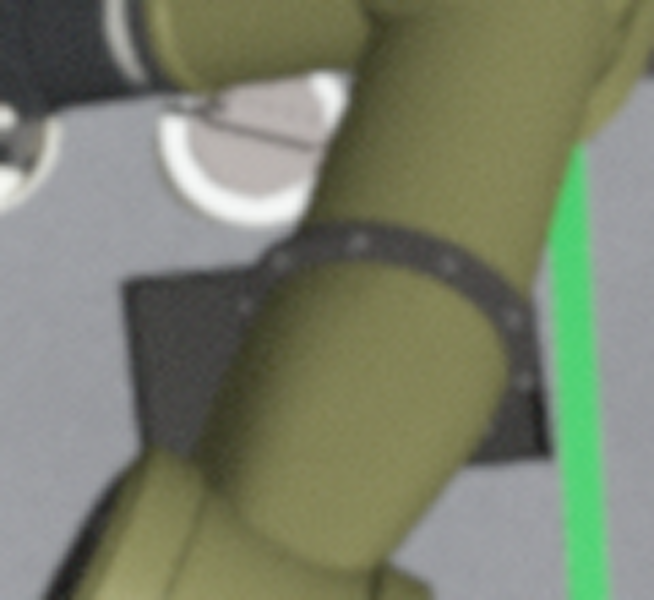

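```bash
python3 - <<'E'
from h import *
c=cam("top")
quad(c,[(332.8,181.3),(405.6,173.6),(410.9,213.9),(337.6,221.3)],25)
tiltplan((464,-380,250),6,0)
E
```

```text
corners [[510.20001220703125, -242.39999389648438], [538.0, -487.1000061035156], [402.6000061035156, -501.8999938964844], [375.8999938964844, -257.5]]
center [ 456.7 -372.2] sides [246.4, 136.2, 245.9, 135.1]
edge ang -83.5 edge ang -173.8 edge ang 96.2 edge ang 6.4 
TCP [ 453.8 -282.5  321.5]
rot [  2.4 -44.9  -5.6] shift m [-0.0961 -0.1476 -0.1318] psi now 0.0 t 27.6
```

```bash
python3 - <<'E'
from h import *
plan(460,-369,270,6.4)
E
```

```text
rot [  2.5 -44.9  -6. ] shift m [-0.1937 -0.1415 -0.1564] psi now 0.0 t 27.6
```

Request:
send_rows(steps=[0.4,-8,-1,0,-0.01,0,-0.9,0.9,-16,-2,-0.02,-0.03,-0.02,-0.9,1.3,-24,-3,-0.05,-0.06,-0.05,-0.9,1.8,-32,-4,-0.08,-0.09,-0.08,-0.9,2.2,-40,-5,-0.11,-0.12,-0.11,-0.9,2.5,-44.9,-6,-0.145,-0.1415,-0.135,-0.9,2.5,-44.9,-6,-0.175,-0.1415,-0.15,-0.9,2.5,-44.9,-6,-0.194,-0.1415,-0.156,-0.9])

```text
time: 28.4
eef_pos: [458.2, -371.2, 268.3]
orientation: [0.668, 0.744, -0.001, -0.001]
force: [0.3, 0.2, -1.8]
opening: 0.23
```

```bash
python3 - <<'E'
from h import *
st(); cam("top"); c=cam("wrist","w18.png");st();cam("side","s10.png")
E
```

```text
t 28.4 pos [ 458.2 -371.2  268.3] psi 6.2 zax [-0.002 -0.    -1.   ] F [ 0.3  0.2 -1.8] open 0.23 J [ 0.45  0.49  0.3   1.65 -0.16  1.02  0.91]
t 28.5 pos [ 458.7 -370.8  266.9] psi 6.2 zax [-0.004  0.002 -1.   ] F [ 0.6  0.4 -0.8] open 0.237 J [ 0.45  0.5   0.3   1.65 -0.16  1.02  0.91]
```

View pics/w18.png

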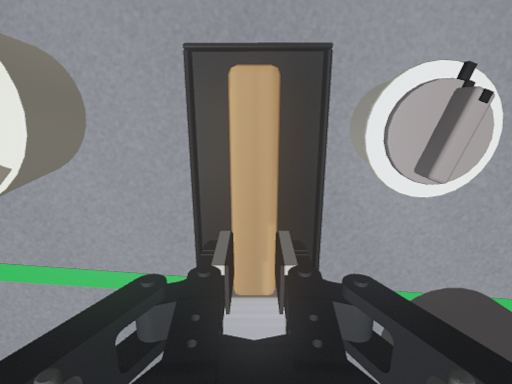

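View pics/s10.png

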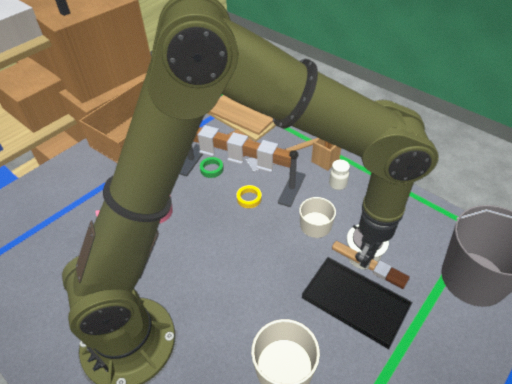

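```bash
python3 - <<'E'
from h import *
c=cam("wrist");st()
a=onz(c,186,45,25)[:2];b=onz(c,332,44,25)[:2]; d=(b-a)/np.linalg.norm(b-a); n=np.array([d[1],-d[0]])
print(a,b,np.linalg.norm(b-a),np.degrees(np.arctan2(d[1],d[0]))); ce=(a+b)/2+125*n; print("center",ce)
f=n; t=ce-3*f; plan(t[0],t[1],85,6.4)
E
```

```text
t 28.6 pos [ 460.2 -368.2  268.2] psi 6.4 zax [-0.002  0.003 -1.   ] F [-0.5  0.5 -1.7] open 0.235 J [ 0.44  0.49  0.3   1.65 -0.16  1.02  0.91]
[ 382.41359592 -253.46191546] [ 517.23477663 -237.81058113] 135.72661874543766 6.621802294329961
center [ 464.23857905 -369.80236799]
rot [-0.1 -0.2 -0. ] shift m [0.0004 0.0042 0.1832] psi now 6.4 t 28.6
```

Request:
send_rows(steps=[-0.1,-0.1,0,0,0.004,0.03,-0.9,-0.1,-0.1,0,0,0.004,0.07,-0.9,-0.1,-0.1,0,0,0.004,0.11,-0.9,-0.1,-0.1,0,0,0.004,0.145,-0.9,-0.1,-0.1,0,0,0.004,0.168,-0.9,-0.1,-0.1,0,0,0.004,0.178,-0.9,-0.1,-0.1,0,0,0.004,0.181,-0.9,-0.1,-0.1,0,0,0.004,0.181,-0.9])

```text
time: 29.4
eef_pos: [464.6, -368.5, 89.3]
orientation: [0.667, 0.745, 0.0, 0.002]
force: [-0.1, -0.2, 0.3]
opening: 0.234
```

```bash
python3 - <<'E'
from h import *
st(); c=cam("wrist","w19.png");st()
E
```

```text
t 29.4 pos [ 464.6 -368.5   89.3] psi 6.4 zax [ 0.003 -0.002 -1.   ] F [-0.1 -0.2  0.3] open 0.234 J [ 0.49  0.71  0.22  1.83 -0.25  0.63  0.98]
t 29.45 pos [ 464.6 -368.8   89.8] psi 6.4 zax [ 0.003 -0.002 -1.   ] F [-0.7 -0.5 -0.6] open 0.24 J [ 0.49  0.71  0.22  1.83 -0.25  0.63  0.98]
```

Request:
send_rows(steps=[0,0,0,0,0,0.002,-0.9,0,0,0,0,0,0.004,-0.9,0,0,0,0,0,0.004,-0.9,0,0,0,0,0,0.004,-0.2,0,0,0,0,0,0.004,0,0,0,0,0,0,0.004,0,0,0,0,0,0,-0.02,0,0,0,0,0,0,-0.06,0])

```text
time: 30.25
eef_pos: [462.7, -367.7, 147.1]
orientation: [0.667, 0.745, -0.0, -0.001]
force: [0.9, -1.2, -0.1]
opening: 0.496
```

Request:
send_rows(steps=[0,0,0,0,0,-0.05,0,0,0,0,0,0,-0.1,0,0,0,0,0.02,0,-0.14,0,0,0,0,0.05,0,-0.15,0,0,0,0,0.08,0,-0.15,0,0,0,0,0.12,0,-0.15,0,0,0,0,0.15,0,-0.15,0,0,0,0,0.15,0,-0.15,0])

```text
time: 31.05
eef_pos: [446.8, -215.0, 298.5]
orientation: [0.665, 0.747, 0.001, 0.0]
force: [0.5, -0.5, -0.1]
opening: 0.501
```

```bash
python3 - <<'E'
from h import *
st(); c=cam("wrist","w20.png");c=cam("side","s11.png");c=cam("top","t9.png");a=c["img"][:,:,::-1]
E
```

```text
t 31.05 pos [ 446.8 -215.   298.5] psi 6.7 zax [ 0.002  0.001 -1.   ] F [ 0.5 -0.5 -0.1] open 0.501 J [ 0.18  0.32  0.3   1.85 -0.11  0.99  0.64]
```

View pics/w20.png

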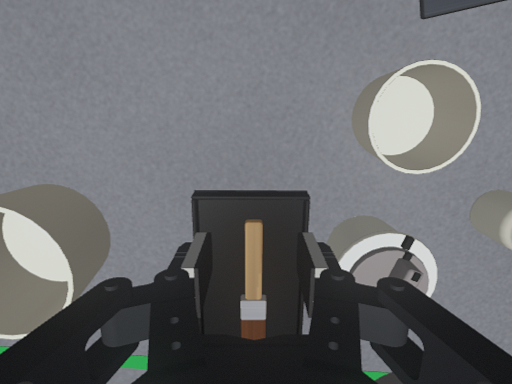

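View pics/s11.png

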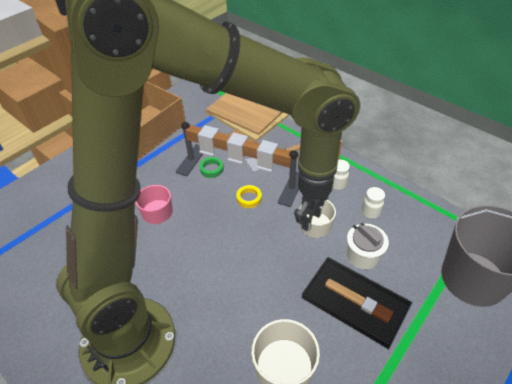

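View pics/t9.png

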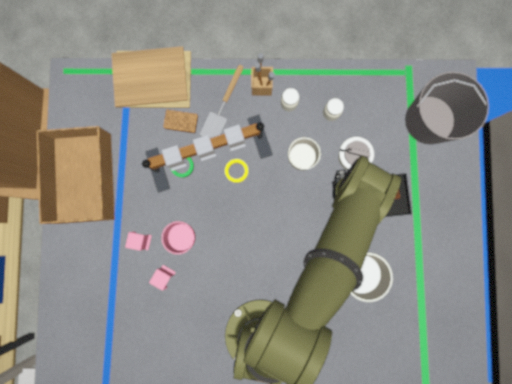

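```bash
python3 - <<'E'
from h import *
c=cam("wrist");st()
e=onz(c,254,220,21)[:2];f=onz(c,253.5,296,21)[:2];a=onz(c,194,192,25)[:2];b=onz(c,309,192,25)[:2]
d=(b-a)/np.linalg.norm(b-a);n=np.array([d[1],-d[0]]);ce=(a+b)/2+125*n
u=(f-e)/np.linalg.norm(f-e);o=(e+90*u+f-20*u)/2
print("brush o",o,"tray",ce,"along",(o-ce)@n,"across",(o-ce)@d,"yaw",np.degrees(np.arccos(u@n)))
c=cam("side");cv2.imwrite("pics/s12.png",cv2.resize(c["img"][110:320,160:420,::-1],(743,600),interpolation=cv2.INTER_CUBIC))
E
```

```text
t 31.25 pos [ 446.9 -220.5  298.6] psi 6.3 zax [ 0.002 -0.003 -1.   ] F [ 0.4 -0.1  0.5] open 0.5 J [ 0.18  0.32  0.31  1.84 -0.11  0.99  0.65]
brush o [ 464.07680501 -373.27342957] tray [ 461.72097258 -373.87812297] along -0.3414689712982034 across 2.408111187453394 yaw 0.3261644510822824
```

View pics/s12.png

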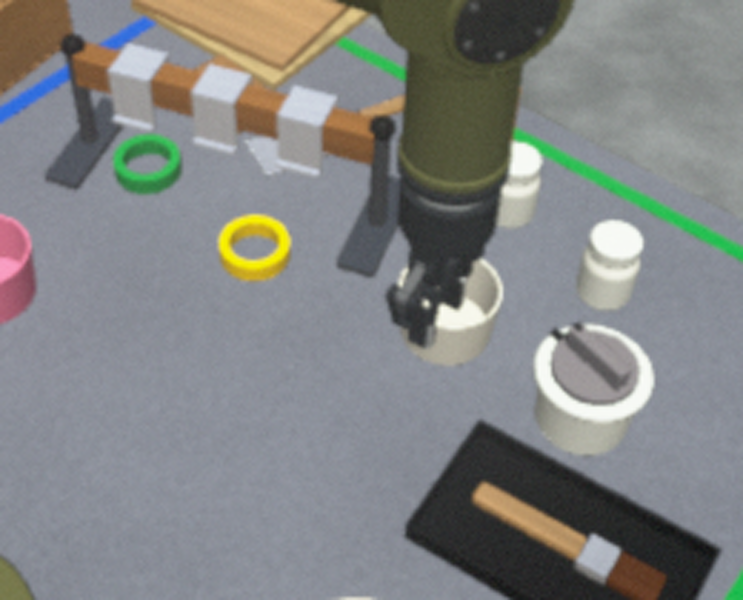

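```bash
python3 -c "
from plant import *
print(finish_job())"
```

```text
the job is handed in; nothing more can be done
None
```

The job is handed in at about 31 s on the robot's clock. No verdict came back, so what follows rests on my own checks.

- **Cappings:** There were three aluminium cappings, and all three hang astride the bar at roughly +100, 0 and -100 mm along it. Before each was lowered, the wrist camera gave its offset across the bar: about 3 mm for the first and 1.5 mm for the third, both corrected, and about 0 for the second. The last side view shows all three seated with a leg on each side; I did not measure their final positions beyond that view.
- **Lock ring:** I turned it about 81° clockwise. The wrist camera then read the pointer at 76.3° and the locked mark at about 77.3°.
- **Brush dip:** The tip was held in the rinse pot for more than 0.2 s. From the measured arm pose it was near the pot's centre and at about 36 mm height, so 34 mm below the rim. The side view agreed.
- **Brush in tray:** It lies flat, about 0 mm along and 2 mm across from the tray's middle, and 0.3° off the tray's direction.
- **Left alone:** The rinse pot is standing. The jars and tape rolls look unmoved in the last pictures. The sanding block and filling knife looked unmoved in the last full top view.

**Disagreements:** The top camera placed things about 4 mm too near in x compared with the wrist camera, and I used the wrist values. The measured tool position swung several millimetres after fast moves, so I re-measured where it mattered. Nothing else failed or disagreed, and I saw no object knocked aside.

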